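Load the chilling tray with tissue blocks in cutting order and cover it

ROBOT

A 6-joint arm with a two-finger parallel gripper is mounted at the origin on a cart in front of the work surface, level with it; the furniture and walls round the work are solid. World frame = base frame: x ahead of the robot, y to its left, z up, the work surface at z = 0. Lengths are in m, angles in rad, forces in N, time in s.
With the tool pointing down it reaches from about 0.35 to 0.775 m from the base axis. Payload 5.5 kg.
Tool frame: the origin (TCP) lies midway between the tips of the shut fingers; the grasp point (between the pads) lies 19 mm behind it (env.hold_point_z is the distance from the TCP to the grasp point, in m); z points along the fingers, y is the line along which they close (so a half turn about z gives the same grasp; the last joint's range is limited). The gripper opens to 85 mm and grips with 20 to 120 N. Pads are 22 mm wide; open, the fingers measure 114 mm over their backs; the gripper's body (76 mm by 85 mm) begins 54 mm behind the grasp point. The pads swing forward as they close: fully open they stand 13 mm farther back than shut.
Start: joints at [-1.296, 0.313, 0.046, 1.304, 0, 1.431], TCP at [0.232, -0.526, 0.231] pointing down, gripper open.
Joint ranges: [-2.76, 2.76], [-0.86, 1.69], [-1.03, 1.26], [-2.2, 2.34], [-1.47, 1.5], [-3.14, 3.14]. Speed limits (rad/s): [2.57, 2.57, 3.14, 3.14, 3.14, 3.14].

INTERFACE

Orientations are given as a unit quaternion [w, x, y, z].
In Python, from workcell import env, read_camera gives the robot as it stands. The module is installed in compiled form; this text tells all that it offers.
- The arm moves only by the tool carry_out, never from a script. Its argument "moves" is a list of rows, each an object of numbers: "tx", "ty", "tz": the shift along the world's x, y, z in cm; "wx", "wy", "wz": the turn, a rotation vector about the world's x, y, z in rad; "claw": the closure, from -1 (fully open) to 1 (shut). A call has 1 to 8 rows; each row shifts and turns the commanded pose from where the row before left it; what a row does not reach is not made up. A row lasts 1/8 s, in which the tool goes at most 62.5 mm and 10.7 degrees, less where a joint would pass 70% of its speed; a pose out of reach is approached as far as the arm can. A call is refused whole if a number of a shift passes 6.25 or a number of a turn 0.188, either way. A call with a gripper value outside its range is refused whole. The fingers move at their own pace and stop on an object; "newtons" is the grip in N (left out, the last holds). Time passes only in rows, so rows that do not move let the fingers close. It gives the time, the measured TCP pose, the force, the opening and the grip force at its end, in the units of the state.
- env.get_state(): the state, without advancing time (a new reading comes with each control period).
- read_camera(name): name is "scene" or "side" or "wrist"; returns a dict with "image" (480x640x3 uint8, blue, green, red), "z_map" (480x640 float32, m along the optical axis (not along the pixel's ray), 0 where there is no reading), "fx", "fy", "cx", "cy" (pixels), "camera_from_world" (4x4, takes a point from world to camera coordinates); the wrist camera has in their place "hand_eye" (4x4, takes a point from camera to tool coordinates, whose origin is the TCP and whose axes are the flange's). Camera axes: x right, y down, z forward; pixel columns grow to the right and rows downward; lengths in m; the calibration is good to about 2 mm. A picture is of the moment at which its call begins: read the wrist's pose just before it.
- env.hand_in(): hands the job in; it is judged then, once.
The state is a dict: "clock": time; "joint_pos": joint angles; "qvel": joint speeds; "tau": joint torques, N m; "tcp_pos": TCP position; "orientation": TCP orientation; "wrist_force": force on the tool from outside, world axes, zero at the start; "ft_torque": the same for the moment, N m; "finger_gap": finger opening in m; "grip_force": force on a finger pad.
Only numpy, scipy, OpenCV 4.12 (cv2) and the standard library are available. Lean on these libraries where they do the work, as an engineer would, in place of code of your own. Each camera call takes 0.05 s, during which the arm holds its last target. There are 200 camera calls.

TASK

Load the five-pocket chilling tray for the microtome: the white control block and the light blue block already sit in its two end pockets, so put the two pink blocks, either one first, side by side in the pockets next to the white one and the yellow block in the pocket next to the blue one, each lying flat in its own pocket with its coloured plastic underneath. Then put the clear lid on the tray, over all five blocks, so that it sits fully down all round on the white base. Leave the beaker, the white vial and the timer where they stand.

Things in the scene. Friction and masses are not known exactly. Their poses are not given: they have to be found in the camera images.
- chill_tray: Fixed tray: white base 84 (x) x 228 (y) x 6 mm; dark grey metal core 62 x 205 mm with 5 pockets in a row, centres x 0, y -80, -40, 0, 40, 80 mm, floors at z 10. Origin: centre of underside. A pocket is 48 (x) x 35 (y) mm between ribs 5 mm wide, rounded tops at z 16; its -x and +x ends have finger cut-outs 28 mm wide, open to the floor. The white rim round the core, z 6, is the lid's seat.
- lid: Loose clear lid, a box open below, 75 (x) x 218 (y) x 20.5 mm, inside 70 x 213 x 18 mm; on top, centred, a solid blue grip bar 14 (x) x 60 (y) mm, from z 20.5 to 44.5. Origin: centre of its lower edge; 160 g; stands on the bench. Seated: over the tray's core (4 mm play a side), long sides parallel, either way round, origin 6 mm above the tray's; it needs all blocks down in their pockets.
- block_white: White control block, already in an end pocket of the tray (which end varies): cassette 28 (x) x 41 (y) x 10 mm with a wax block; foot 28 x 41 mm to z 2, above it a body 24 x 34 mm to z 9 (middle 1 mm to +y). Origin: centre of underside; 20 g. In the tray its y lies along the tray's x: hold it by its two short ends, so that the fingers pass the pocket's cut-outs.
- block_blue: Light blue block, already in the other end pocket: cassette 28 (x) x 41 (y) x 10 mm with a wax block; foot 28 x 41 mm to z 2, above it a body 24 x 34 mm to z 9 (middle 1 mm to +y). Origin: centre of underside; 20 g. In the tray its y lies along the tray's x: hold it by its two short ends, so that the fingers pass the pocket's cut-outs.
- block_pink_a: First of the two pink blocks (interchangeable), on the bench: cassette 28 (x) x 41 (y) x 10 mm with a wax block; foot 28 x 41 mm to z 2, above it a body 24 x 34 mm to z 9 (middle 1 mm to +y). Origin: centre of underside; 20 g. In the tray its y lies along the tray's x: hold it by its two short ends, so that the fingers pass the pocket's cut-outs.
- block_pink_b: Second of the two pink blocks (interchangeable), on the bench: cassette 28 (x) x 41 (y) x 10 mm with a wax block; foot 28 x 41 mm to z 2, above it a body 24 x 34 mm to z 9 (middle 1 mm to +y). Origin: centre of underside; 20 g. In the tray its y lies along the tray's x: hold it by its two short ends, so that the fingers pass the pocket's cut-outs.
- block_yellow: Yellow block, on the bench: cassette 28 (x) x 41 (y) x 10 mm with a wax block; foot 28 x 41 mm to z 2, above it a body 24 x 34 mm to z 9 (middle 1 mm to +y). Origin: centre of underside; 20 g. In the tray its y lies along the tray's x: hold it by its two short ends, so that the fingers pass the pocket's cut-outs.
- beaker: Bystander: clear beaker, 50 mm across, 58 mm high; origin at the centre of its underside. Not to be moved.
- vial: Bystander: white plastic vial with a yellow screw cap, 27 mm across, 50 mm high; origin at the centre of its underside. Not to be moved.
- lab_timer: Bystander: light grey timer, 62 x 68 x 20 mm; origin at the centre of its underside. Not to be moved.

How it is judged:
At the end, for the whole second after the job is handed in: Each block flat on its own pocket floor (within 2.5 mm, 0.06 rad): white and blue at the ends, yellow next to blue, pinks in the two pockets next to white; lid down on the white base over them (within 2.5 mm, centred within 9 mm, level within 0.04 rad); all at rest (z of block_pink_a in the frame of chill_tray between 0.008 and 0.0125 m and x of block_pink_a in the frame of chill_tray between -0.008 and 0.008 m and angle between each of block_pink_a, block_pink_b, block_yellow, block_white, block_blue's own z axis and vertical below 0.06 rad and linear speed of each of block_pink_a, block_pink_b, block_yellow, block_white, block_blue, lid below 0.01 m/s and z of block_pink_b in the frame of chill_tray between 0.008 and 0.0125 m and x of block_pink_b in the frame of chill_tray between -0.008 and 0.008 m and z of block_yellow in the frame of chill_tray between 0.008 and 0.0125 m and x of block_yellow in the frame of chill_tray between -0.008 and 0.008 m and z of block_white in the frame of chill_tray between 0.008 and 0.0125 m and x of block_white in the frame of chill_tray between -0.008 and 0.008 m and z of block_blue in the frame of chill_tray between 0.008 and 0.0125 m and x of block_blue in the frame of chill_tray between -0.008 and 0.008 m and horizontal distance between block_yellow and block_blue below 0.054 m and horizontal distance between block_white and block_blue above 0.145 m and horizontal distance between each of block_pink_a, block_pink_b and block_blue above 0.06 m and z of lid in the frame of chill_tray between 0.004 and 0.0085 m and horizontal distance between lid and chill_tray below 0.009 m and angle between the y axis of lid and the y axis of chill_tray, either way round below 0.08 rad and angle between lid's own z axis and vertical below 0.04 rad); the robot touches nothing.
It fails at once if the beaker was pushed from its place (over 20 mm) or tipped (distance of beaker from where it was at the start of the episode above 0.02 m or angle between beaker's own z axis and vertical above 0.5 rad).
It fails at once if the vial was pushed from its place (over 20 mm) or tipped (distance of vial from where it was at the start of the episode above 0.02 m or angle between vial's own z axis and vertical above 0.5 rad).
It fails at once if the timer was pushed from its place (over 20 mm) or tipped (distance of lab_timer from where it was at the start of the episode above 0.02 m or angle between lab_timer's own z axis and vertical above 0.5 rad).
It also fails if it takes over 102 s, if anything falls off the work surface, if the arm or the gripper's body presses on something with over 40 N, if the wrist force passes 120 N, or if a joint passes its speed limit or range.

## Working session

There is one attempt and no reset: what is moved stays moved. The work goes in short steps, Python scripts to look and compute and a tool call to move; the robot and the scene stay as the last step left them, time stands still between calls to the robot, and variables do not carry over. Pictures are saved under pics/ and viewed, at most 19 in all, crops included, and the job is handed in when it is done.

Besides the shell and the picture viewer there is one more tool, called after "Call:" as name(argument=value, ...), one argument or row to a line, values as JSON. carry_out: Moves the arm, as the interface text tells. Its arguments: {"type":"object","properties":{"moves":{"type":"array","items":{"type":"object","properties":{"tx":{"type":"number"},"ty":{"type":"number"},"tz":{"type":"number"},"wx":{"type":"number"},"wy":{"type":"number"},"wz":{"type":"number"},"claw":{"type":"number"}}}},"newtons":{"type":"number"}},"required":["moves"]}

```bash
mkdir -p pics; cat > h.py <<'E'
import numpy as np, cv2
from workcell import env, read_camera
from scipy.spatial.transform import Rotation as R
def T_wt(s):
    q=s["orientation"];T=np.eye(4);T[:3,:3]=R.from_quat([q[1],q[2],q[3],q[0]]).as_matrix();T[:3,3]=s["tcp_pos"];return T
def cam(name):
    s=env.get_state();c=read_camera(name)
    c["wc"]=T_wt(s)@c["hand_eye"] if name=="wrist" else np.linalg.inv(c["camera_from_world"])
    return c
def ray(c,u,v,z):
    d=c["wc"][:3,:3]@np.array([(u-c["cx"])/c["fx"],(v-c["cy"])/c["fy"],1.]);o=c["wc"][:3,3]
    return o+d*(z-o[2])/d[2]
def cloud(c):
    v,u=np.mgrid[:480,:640];z=c["z_map"]
    p=np.stack([(u-c["cx"])/c["fx"]*z,(v-c["cy"])/c["fy"]*z,z],-1)
    return p@c["wc"][:3,:3].T+c["wc"][:3,3]
E
python3 - <<'E'
from h import *
for n in("scene","side","wrist"):
    c=cam(n);cv2.imwrite(f"pics/{n}0.png",c["image"]);print(n,c["fx"],c["cx"],c["cy"],np.round(c["wc"],3).tolist())
s=env.get_state();print(s)
E
```

```text
scene 607.340234255853 311.40768502554266 237.00989227496333 [[-0.141, -0.825, 0.547, -0.154], [-0.99, 0.108, -0.091, 0.182], [0.016, -0.554, -0.832, 1.12], [0.0, 0.0, 0.0, 1.0]]
side 576.1150769834783 307.3465578401586 246.36398258867175 [[0.678, -0.379, 0.63, -0.258], [-0.735, -0.36, 0.575, -0.656], [0.008, -0.853, -0.523, 0.677], [0.0, 0.0, 0.0, 1.0]]
wrist 413.5642534982078 322.90922435876683 237.07713275352583 [[0.403, -0.868, -0.29, 0.305], [-0.915, -0.383, -0.125, -0.492], [-0.002, 0.316, -0.949, 0.374], [0.0, 0.0, 0.0, 1.0]]
{'clock': 0.15, 'joint_pos': array([-1.29562629e+00,  3.13808394e-01,  4.52478855e-02,  1.30359120e+00,
       -9.92616482e-06,  1.43121101e+00]), 'qvel': array([-0.00076976, -0.00283754,  0.00542253,  0.00184801,  0.00081433,
        0.00043191]), 'tau': array([ 2.37950488e-03, -4.81064379e+01,  2.98815608e+01,  1.38545255e-02,
       -1.14720233e-04, -2.12009235e-05]), 'tcp_pos': array([ 0.23159871, -0.52588574,  0.23062806]), 'orientation': array([-6.75799215e-04,  9.78573974e-01,  2.05894433e-01, -5.08588445e-05]), 'wrist_force': array([0.03487113, 0.20266616, 0.79170887]), 'ft_torque': array([ 0.00457351,  0.01570538, -0.03345288]), 'grip_force': 0.0, 'finger_gap': 0.08567766346353509}
```

View pics/scene0.png

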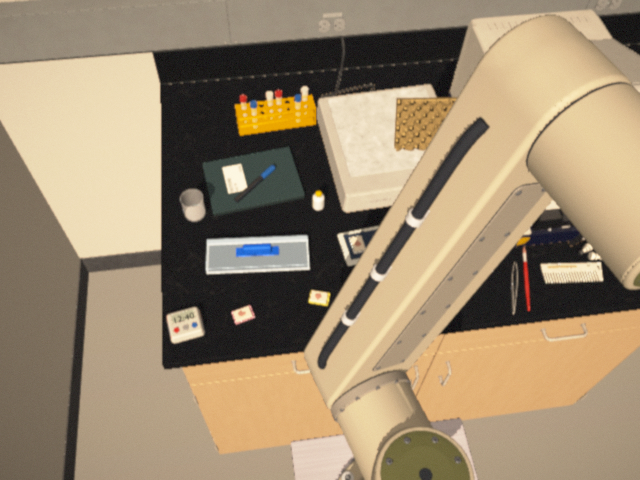

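View pics/side0.png

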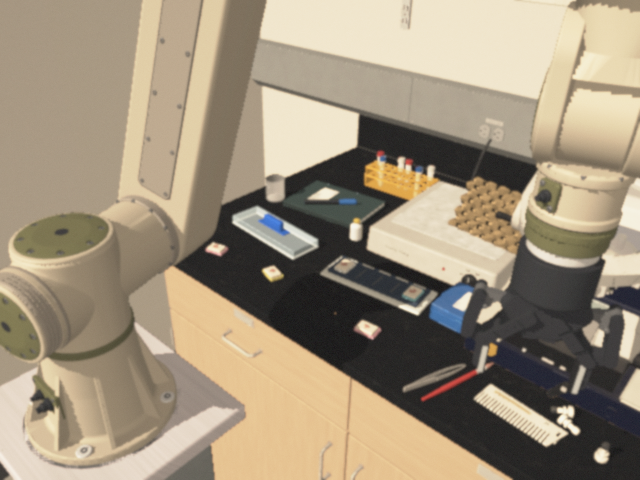

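Scene: lid at (258,254), pink block at (243,315), yellow at (319,297), and the tray partly hidden by the arm near (350,245). Side: pinks at (217,249) and (367,329), yellow at (272,273), tray around (378,283).

```bash
python3 - <<'E'
from h import *
c=cam("side");P=cloud(c)
for n,u,v,z in[("pinkA",217,249,.009),("yel",272,273,.009),("pinkB",367,329,.009),("trayL",322,275,.006),("trayFar",338,257,.006),("trayR",434,290,.006),("trayNear",420,312,.006),("lidbar",274,223,.044),("beaker",275,188,.04),("vial",356,230,.03),("blkL",346,266,.02),("blkR",413,292,.02)]:
    print(n,np.round(ray(c,u,v,z),3),np.round(P[v,u],3))
c=cam("scene");P=cloud(c)
for n,u,v,z in[("pinkA",243,315,.009),("yel",319,297,.009),("lidbar",258,250,.044),("timer",185,325,.02)]:
    print(n,np.round(ray(c,u,v,z),3),np.round(P[v,u],3))
im=cam("side")["image"][200:360,190:450];cv2.imwrite("pics/sidecrop.png",cv2.resize(im,(780,480),interpolation=cv2.INTER_CUBIC))
E
```

```text
pinkA [0.403 0.216 0.009] [0.406 0.219 0.006]
yel [0.42  0.061 0.009] [0.421 0.061 0.008]
pinkB [ 0.412 -0.192  0.009] [ 0.413 -0.191  0.008]
trayL [ 0.489 -0.016  0.006] [ 0.497 -0.01  -0.001]
trayFar [0.565 0.004 0.006] [ 0.574  0.012 -0.002]
trayR [ 0.603 -0.213  0.006] [ 0.614 -0.208 -0.002]
trayNear [ 0.523 -0.232  0.006] [ 0.527 -0.23   0.003]
lidbar [0.528 0.163 0.044] [0.536 0.171 0.038]
beaker [0.662 0.296 0.04 ] [0.66  0.294 0.041]
vial [0.65  0.024 0.03 ] [0.654 0.027 0.027]
blkL [ 0.532 -0.044  0.02 ] [ 0.535 -0.042  0.018]
blkR [ 0.551 -0.197  0.02 ] [ 0.555 -0.194  0.017]
pinkA [0.407 0.224 0.009] [0.408 0.224 0.008]
yel [0.427 0.066 0.009] [0.427 0.066 0.01 ]
lidbar [0.536 0.18  0.044] [0.54  0.18  0.038]
timer [0.395 0.339 0.02 ] [0.394 0.339 0.022]
```

View pics/sidecrop.png

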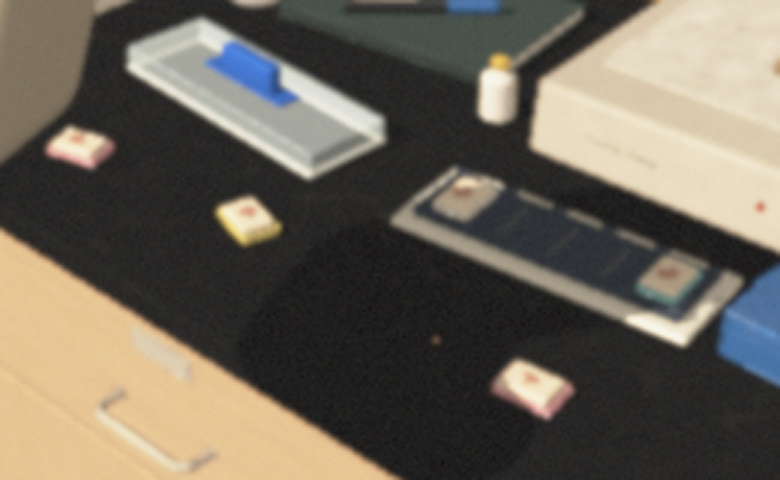

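Side crop: the white block sits in the tray's left (+y) pocket at crop (465,195). The blue block is in the right (-y) pocket at (668,280), and pinkB is at (535,388). All the blocks lie wax side up. I'll move over the tray and measure with the wrist camera.

Call:
carry_out(
  moves=[
    {"tx": 3.1,"ty": 5.3,"tz": 0.3,"wz": 0.161,"claw": -1},
    {"tx": 3.1,"ty": 5.3,"tz": 0.3,"wz": 0.161,"claw": -1},
    {"tx": 3.1,"ty": 5.3,"tz": 0.3,"wz": 0.161,"claw": -1},
    {"tx": 3.1,"ty": 5.3,"tz": 0.3,"wz": 0.161,"claw": -1},
    {"tx": 3.1,"ty": 5.3,"tz": 0.3,"wz": 0.161,"claw": -1},
    {"tx": 3.1,"ty": 5.3,"tz": 0.3,"wz": 0.161,"claw": -1},
    {"tx": 3.1,"ty": 5.3,"tz": 0.3,"wz": 0.161,"claw": -1},
    {"tx": 3.1,"ty": 5.3,"tz": 0.3,"wz": 0.161,"claw": -1},
  ],
)

```text
invalid input at $.moves[0]: expected keys tx, ty, tz, wx, wy, wz, claw
```

```bash
python3 - <<'E'
from h import *
c=cam("wrist");np.savez("w1.npz",**c);cv2.imwrite("pics/w1.png",c["image"]);print(env.get_state()["tcp_pos"],np.round(c["wc"],3).tolist())
E
```

```text
[ 0.23169863 -0.52615386  0.2310795 ] [[0.402, -0.868, -0.289, 0.305], [-0.915, -0.382, -0.126, -0.492], [-0.001, 0.316, -0.949, 0.374], [0.0, 0.0, 0.0, 1.0]]
```

View pics/w1.png

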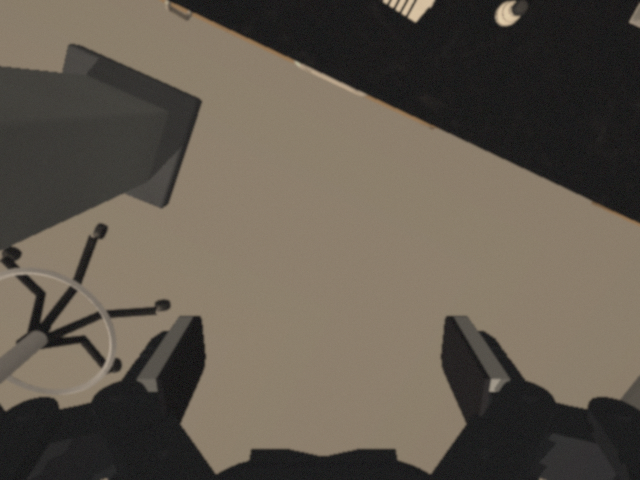

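The call needs every key in each row. This picture shows only the floor and the bench edge, because the arm has not moved.

Call:
carry_out(
  moves=[
    {"tx": 3.1,"ty": 5.3,"tz": 0.3,"wx": 0,"wy": 0,"wz": 0.161,"claw": -1},
    {"tx": 3.1,"ty": 5.3,"tz": 0.3,"wx": 0,"wy": 0,"wz": 0.161,"claw": -1},
    {"tx": 3.1,"ty": 5.3,"tz": 0.3,"wx": 0,"wy": 0,"wz": 0.161,"claw": -1},
    {"tx": 3.1,"ty": 5.3,"tz": 0.3,"wx": 0,"wy": 0,"wz": 0.161,"claw": -1},
    {"tx": 3.1,"ty": 5.3,"tz": 0.3,"wx": 0,"wy": 0,"wz": 0.161,"claw": -1},
    {"tx": 3.1,"ty": 5.3,"tz": 0.3,"wx": 0,"wy": 0,"wz": 0.161,"claw": -1},
    {"tx": 3.1,"ty": 5.3,"tz": 0.3,"wx": 0,"wy": 0,"wz": 0.161,"claw": -1},
    {"tx": 3.1,"ty": 5.3,"tz": 0.3,"wx": 0,"wy": 0,"wz": 0.161,"claw": -1},
  ],
)

```text
clock: 1.35
tcp_pos: [0.4805, -0.1005, 0.2557]
orientation: [0.0, 0.657, 0.754, 0.0]
wrist_force: [0.8, -0.8, 1.0]
finger_gap: 0.0851
grip_force: 0.0
```

Call:
carry_out(
  moves=[
    {"tx": 0,"ty": 0,"tz": 0,"wx": 0,"wy": 0,"wz": 0,"claw": -1},
    {"tx": 0,"ty": 0,"tz": 0,"wx": 0,"wy": 0,"wz": 0,"claw": -1},
  ],
)

```text
clock: 1.6
tcp_pos: [0.4796, -0.1021, 0.2552]
orientation: [-0.0, 0.659, 0.752, -0.0]
wrist_force: [-0.4, 0.2, 0.3]
finger_gap: 0.0852
grip_force: 0.0
```

```bash
python3 - <<'E'
from h import *
c=cam("wrist");np.savez("w2.npz",**c);cv2.imwrite("pics/w2.png",c["image"]);print(env.get_state()["tcp_pos"],np.round(c["wc"],3).tolist())
E
```

```text
[ 0.47937523 -0.10281006  0.25519989] [[0.991, 0.125, 0.04, 0.468], [0.131, -0.941, -0.312, -0.021], [-0.002, 0.315, -0.949, 0.399], [0.0, 0.0, 0.0, 1.0]]
```

View pics/w2.png

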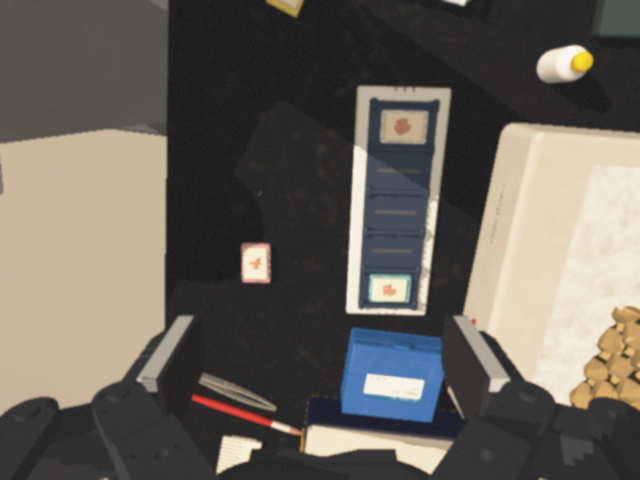

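The wrist view shows the tray upright at columns 347-450, rows 87-315. White sits at (404,127) and blue at (390,290). PinkB is at (256,263) with its long side along the picture's vertical. I'll measure the tray outline and pinkB.

```bash
cat >> h.py <<'E'
def comp(m,u,v):
    n,l,st,ce=cv2.connectedComponentsWithStats(m.astype(np.uint8),connectivity=8)
    ys,xs=np.nonzero(m);i=np.argmin((xs-u)**2+(ys-v)**2);return l==l[ys[i],xs[i]]
def rect(c,m,z,show=True):
    cn=max(cv2.findContours(m.astype(np.uint8),cv2.RETR_EXTERNAL,cv2.CHAIN_APPROX_NONE)[0],key=cv2.contourArea)[:,0]
    w=np.array([ray(c,u,v,z)[:2] for u,v in cn])
    (cx,cy),(a,b),t=cv2.minAreaRect((w*1000).astype(np.float32))
    if a<b:a,b,t=b,a,t+90
    t=(t+90)%180-90
    return np.round([cx,cy,a,b,t],1)  # mm, long, short, angle of long side deg
def load(f):return {k:(v if v.ndim else float(v)) for k,v in np.load(f).items()}
E
python3 - <<'E'
from h import *
c=load("w2.npz");im=c["image"];hsv=cv2.cvtColor(im,cv2.COLOR_BGR2HSV).astype(int)
S,V=hsv[...,1],hsv[...,2]
for th in(70,85,100):
    m=comp((V>th)&(S<110),352,200);print("tray",th,m.sum(),rect(c,m,.006))
for th in (90,120):
    m=comp(V>th,256,263);print("pinkB",m.sum(),rect(c,m,.002))
for n,u,v in(("white",404,127),("blue",390,290)):
    m=comp(V>110,u,v);print(n,m.sum(),rect(c,m,.012))
P=cloud(c)
for n,u,v in(("wax",256,263),("base",352,200),("baseR",440,200),("floor",400,190),("floor2",395,228),("white",404,127),("blue",390,290),("bluebox",390,375),("pad",320,400),("bench",300,200)):print(n,np.round(np.median(P[v-2:v+3,u-2:u+3].reshape(-1,3),0),4))
E
```

```text
tray 70 15913 [ 549.2 -113.5  230.2   87.1  -84. ]
tray 85 14332 [ 549.2 -113.3  229.6   86.4  -83.9]
tray 100 7222 [ 549.2 -113.4  228.9   85.9  -84. ]
pinkB 1198 [ 418.9 -187.7   45.6   30.3  -84.8]
pinkB 1137 [ 419.  -187.9   44.3   30.2  -84.8]
white 1540 [542.4 -33.8  42.3  28.9   7.6]
blue 1203 [ 558.7 -193.5   43.7   31.6    7.6]
wax [ 0.4208 -0.1845  0.0105]
base [ 0.5073 -0.1084  0.0054]
baseR [ 0.5935 -0.0978  0.001 ]
floor [ 0.55   -0.0911  0.0144]
floor2 [ 0.5527 -0.1293  0.011 ]
white [ 0.5412 -0.0337  0.0204]
blue [ 0.558  -0.1916  0.0203]
bluebox [ 0.5721 -0.2808  0.0354]
pad [ 0.5061 -0.3393  0.0143]
bench [ 0.4571 -0.1163  0.001 ]
```

Call:
carry_out(
  moves=[
    {"tx": -0.7,"ty": -1.0,"tz": -1.7,"wx": 0,"wy": 0,"wz": 0.175,"claw": -0.25},
    {"tx": -0.7,"ty": -1.0,"tz": -1.7,"wx": 0,"wy": 0,"wz": 0.175,"claw": -0.25},
    {"tx": -0.7,"ty": -1.0,"tz": -1.7,"wx": 0,"wy": 0,"wz": 0.175,"claw": -0.25},
    {"tx": -0.7,"ty": -1.0,"tz": -1.7,"wx": 0,"wy": 0,"wz": 0.175,"claw": -0.25},
    {"tx": -0.7,"ty": -1.0,"tz": -1.7,"wx": 0,"wy": 0,"wz": 0.175,"claw": -0.25},
    {"tx": -0.7,"ty": -1.0,"tz": -1.7,"wx": 0,"wy": 0,"wz": 0.175,"claw": -0.25},
    {"tx": -0.7,"ty": -1.0,"tz": -1.7,"wx": 0,"wy": 0,"wz": 0.175,"claw": -0.25},
    {"tx": -0.7,"ty": -1.0,"tz": -1.7,"wx": 0,"wy": 0,"wz": 0.175,"claw": -0.25},
  ],
)

```text
clock: 2.65
tcp_pos: [0.4224, -0.1843, 0.1188]
orientation: [-0.0, 0.019, 1.0, -0.0]
wrist_force: [0.1, -0.3, 0.8]
finger_gap: 0.0535
grip_force: 0.0
```

Call:
carry_out(
  moves=[
    {"tx": -0.4,"ty": -0.5,"tz": 0,"wx": 0,"wy": 0,"wz": 0.131,"claw": -0.25},
    {"tx": 0,"ty": 0,"tz": 0,"wx": 0,"wy": 0,"wz": 0,"claw": -0.25},
    {"tx": 0,"ty": 0,"tz": 0,"wx": 0,"wy": 0,"wz": 0,"claw": -0.25},
  ],
)

```text
clock: 3.02
tcp_pos: [0.4195, -0.1882, 0.1196]
orientation: [0.0, -0.044, 0.999, -0.0]
wrist_force: [-0.0, -0.4, 0.4]
finger_gap: 0.0532
grip_force: 0.0
```

```bash
cat >> h.py <<'E'
def yaw(s):
    T=T_wt(s);return np.degrees(np.arctan2(T[1,0],T[0,0])), np.round(T[:3,2],3)
E
python3 - <<'E'
from h import *
s=env.get_state();c=cam("wrist");np.savez("w3.npz",**c);cv2.imwrite("pics/w3.png",c["image"]);print(s["tcp_pos"],yaw(s),s["finger_gap"],s["joint_pos"])
p=np.linalg.inv(c["wc"])@np.array([.419,-.188,.002,1]);u,v=c["fx"]*p[0]/p[2]+c["cx"],c["fy"]*p[1]/p[2]+c["cy"];print(u,v)
hsv=cv2.cvtColor(c["image"],cv2.COLOR_BGR2HSV).astype(int)
for th in(90,120):
    m=comp(hsv[...,2]>th,u,v);print(m.sum(),rect(c,m,.002),rect(c,m,.009))
P=cloud(c);print(P[int(v),int(u)])
E
```

```text
[ 0.41950703 -0.18818428  0.11960401] (np.float64(-174.96913659021146), array([ 0.001, -0.   , -1.   ])) 0.05316175663964978 [-5.96648987e-01  1.60472550e-01 -4.37908820e-01  9.71859444e-01
  1.31705159e-04 -6.84454017e-01]
321.02400070391707 230.1512803795348
2917 [ 420.8 -186.8   43.2   31.3  -85. ] [ 418.6 -187.    42.1   30.4  -85. ]
2816 [ 420.6 -187.1   42.3   31.3  -84. ] [ 418.4 -187.3   41.1   30.5  -84. ]
[ 0.41667346 -0.18818357  0.00915728]
```

View pics/w3.png

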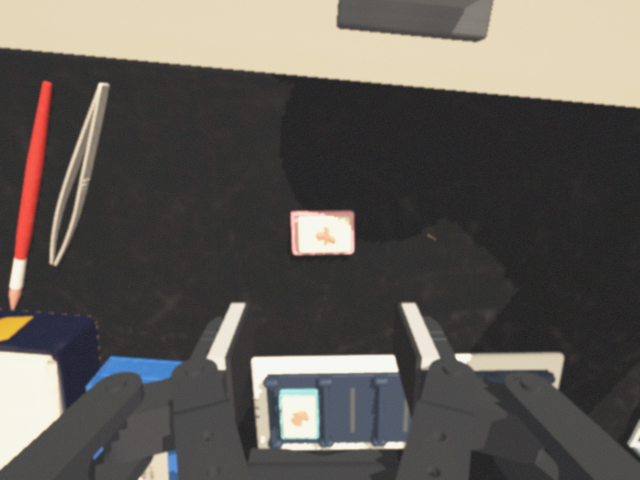

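PinkB is at (323,233), centred between the fingers at (225,330) and (425,330). Both views agree on its centre, (0.419,-0.1875), and its height of about 9 mm. Descending.

Call:
carry_out(
  moves=[
    {"tx": 0,"ty": 0.1,"tz": -2.5,"wx": 0,"wy": 0,"wz": 0,"claw": -0.25},
    {"tx": 0,"ty": 0,"tz": -2.5,"wx": 0,"wy": 0,"wz": 0,"claw": -0.25},
    {"tx": 0,"ty": 0,"tz": -2.5,"wx": 0,"wy": 0,"wz": 0,"claw": -0.25},
    {"tx": 0,"ty": 0,"tz": -2.5,"wx": 0,"wy": 0,"wz": 0,"claw": -0.25},
    {"tx": 0,"ty": 0,"tz": -1.2,"wx": 0,"wy": 0,"wz": 0,"claw": -0.25},
    {"tx": 0,"ty": 0,"tz": -0.3,"wx": 0,"wy": 0,"wz": 0,"claw": -0.25},
    {"tx": 0,"ty": 0,"tz": -0.2,"wx": 0,"wy": 0,"wz": 0,"claw": -0.25},
    {"tx": 0,"ty": 0,"tz": 0,"wx": 0,"wy": 0,"wz": 0,"claw": -0.25},
  ],
)

```text
clock: 4.08
tcp_pos: [0.4203, -0.1866, 0.003]
orientation: [0.001, -0.046, 0.999, -0.0]
wrist_force: [0.4, 0.3, -0.2]
finger_gap: 0.0535
grip_force: 0.0
```

Call:
carry_out(
  moves=[
    {"tx": 0,"ty": 0,"tz": -0.2,"wx": 0,"wy": 0,"wz": 0,"claw": -0.25},
    {"tx": 0,"ty": 0,"tz": 0,"wx": 0,"wy": 0,"wz": 0,"claw": -0.25},
  ],
)

```text
clock: 4.32
tcp_pos: [0.4198, -0.1863, 0.0005]
orientation: [0.0, -0.046, 0.999, -0.0]
wrist_force: [-0.2, -0.1, -0.5]
finger_gap: 0.0537
grip_force: 0.0
```

Call:
carry_out(
  moves=[
    {"tx": 0,"ty": 0,"tz": -0.2,"wx": 0,"wy": 0,"wz": 0,"claw": -0.25},
    {"tx": 0,"ty": 0,"tz": 0,"wx": 0,"wy": 0,"wz": 0,"claw": -0.25},
  ],
)

```text
clock: 4.58
tcp_pos: [0.4196, -0.1862, -0.0018]
orientation: [-0.0, -0.046, 0.999, 0.0]
wrist_force: [-1.3, 0.5, -0.0]
finger_gap: 0.0536
grip_force: 0.0
```

Call:
carry_out(
  moves=[
    {"tx": 0,"ty": -0.1,"tz": -0.1,"wx": 0,"wy": 0,"wz": 0,"claw": -0.05},
    {"tx": 0,"ty": 0,"tz": 0,"wx": 0,"wy": 0,"wz": 0,"claw": -0.05},
  ],
)

```text
clock: 4.82
tcp_pos: [0.4197, -0.1871, -0.0022]
orientation: [0.0, -0.046, 0.999, 0.0]
wrist_force: [-0.6, 2.0, 6.3]
finger_gap: 0.045
grip_force: 3.4
```

Call:
carry_out(
  moves=[
    {"tx": 0,"ty": 0,"tz": -0.1,"wx": 0,"wy": 0,"wz": 0,"claw": -0.05},
    {"tx": 0,"ty": 0,"tz": 0,"wx": 0,"wy": 0,"wz": 0,"claw": -0.05},
  ],
)

```text
clock: 5.08
tcp_pos: [0.4198, -0.1871, -0.0022]
orientation: [0.0, -0.046, 0.999, 0.0]
wrist_force: [-3.8, 3.1, 17.5]
finger_gap: 0.0448
grip_force: 8.8
```

```bash
python3 - <<'E'
from h import *
s=env.get_state();c=cam("wrist");cv2.imwrite("pics/w4.png",c["image"]);print(s["tcp_pos"],s["wrist_force"],s["finger_gap"])
E
```

```text
[ 0.41978055 -0.18714369 -0.00221534] [-3.80102602  3.10338575 17.51410003] 0.044790793611316174
```

View pics/w4.png

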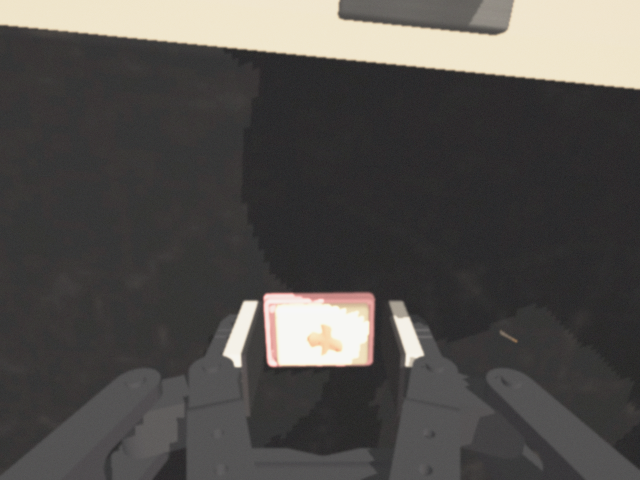

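PinkB is centred between the pads at (320,330), and the tips touch the bench at TCP z of about -2.2 mm with a 45 mm gap. I'll raise slightly and close.

Call:
carry_out(
  moves=[
    {"tx": 0,"ty": 0,"tz": 0.27,"wx": 0,"wy": 0,"wz": 0,"claw": 0.1},
    {"tx": 0,"ty": 0,"tz": 0,"wx": 0,"wy": 0,"wz": 0,"claw": 0.3},
    {"tx": 0,"ty": 0,"tz": 0,"wx": 0,"wy": 0,"wz": 0,"claw": 0.3},
    {"tx": 0,"ty": 0,"tz": 0,"wx": 0,"wy": 0,"wz": 0,"claw": 0.3},
  ],
  newtons=30,
)

```text
clock: 5.62
tcp_pos: [0.4196, -0.1872, -0.0012]
orientation: [-0.0, -0.046, 0.999, 0.0]
wrist_force: [-0.0, -0.0, 0.1]
finger_gap: 0.0391
grip_force: 30.3
```

Call:
carry_out(
  moves=[
    {"tx": 0,"ty": 0,"tz": 0.5,"wx": 0,"wy": 0,"wz": 0,"claw": 0.3},
    {"tx": 0,"ty": 0,"tz": 1.5,"wx": 0,"wy": 0,"wz": 0,"claw": 0.3},
    {"tx": 0,"ty": 0,"tz": 3,"wx": 0,"wy": 0,"wz": 0,"claw": 0.3},
    {"tx": 0,"ty": 0,"tz": 2,"wx": 0,"wy": 0,"wz": 0,"claw": 0.3},
  ],
)

```text
clock: 6.12
tcp_pos: [0.42, -0.1875, 0.0703]
orientation: [0.0, -0.046, 0.999, -0.0]
wrist_force: [0.8, 0.3, -0.5]
finger_gap: 0.0392
grip_force: 30.3
```

```bash
python3 - <<'E'
from h import *
s=env.get_state();c=cam("wrist");cv2.imwrite("pics/w5.png",c["image"][240:420,160:500]);print(s["tcp_pos"],s["wrist_force"],s["finger_gap"],s["grip_force"],yaw(s))
E
```

```text
[ 0.4200091  -0.18746646  0.07031623] [ 0.82698482  0.34699554 -0.49194274] 0.03919519753561163 30.259859561920166 (np.float64(-174.71552791242547), array([ 0.001, -0.   , -1.   ]))
```

View pics/w5.png

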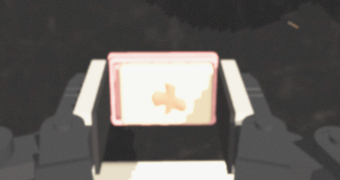

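Block held (gap 39 mm, level in the picture). Carrying it to the pocket beside white at (0.5448,-0.0736), turning by -1.558 rad.

Call:
carry_out(
  moves=[
    {"tx": 1.5,"ty": 1.4,"tz": 0,"wx": 0,"wy": 0,"wz": -0.18,"claw": 0.3},
    {"tx": 1.5,"ty": 1.4,"tz": 0,"wx": 0,"wy": 0,"wz": -0.18,"claw": 0.3},
    {"tx": 1.5,"ty": 1.4,"tz": 0,"wx": 0,"wy": 0,"wz": -0.18,"claw": 0.3},
    {"tx": 1.5,"ty": 1.4,"tz": 0,"wx": 0,"wy": 0,"wz": -0.18,"claw": 0.3},
    {"tx": 1.5,"ty": 1.4,"tz": 0,"wx": 0,"wy": 0,"wz": -0.18,"claw": 0.3},
    {"tx": 1.5,"ty": 1.4,"tz": 0,"wx": 0,"wy": 0,"wz": -0.18,"claw": 0.3},
    {"tx": 1.5,"ty": 1.4,"tz": 0,"wx": 0,"wy": 0,"wz": -0.18,"claw": 0.3},
    {"tx": 1.5,"ty": 1.4,"tz": 0,"wx": 0,"wy": 0,"wz": -0.18,"claw": 0.3},
  ],
)

```text
clock: 7.18
tcp_pos: [0.54, -0.0747, 0.0685]
orientation: [-0.0, 0.626, 0.78, -0.0]
wrist_force: [-0.5, 0.7, -0.4]
finger_gap: 0.0391
grip_force: 30.3
```

Call:
carry_out(
  moves=[
    {"tx": 0.48,"ty": 0.2,"tz": 0,"wx": 0,"wy": 0,"wz": -0.118,"claw": 0.3},
    {"tx": 0,"ty": 0,"tz": 0,"wx": 0,"wy": 0,"wz": 0,"claw": 0.3},
    {"tx": 0,"ty": 0,"tz": 0,"wx": 0,"wy": 0,"wz": 0,"claw": 0.3},
  ],
)

```text
clock: 7.55
tcp_pos: [0.544, -0.0733, 0.0686]
orientation: [-0.0, 0.668, 0.744, -0.0]
wrist_force: [0.4, 0.1, -0.2]
finger_gap: 0.0392
grip_force: 30.3
```

```bash
python3 - <<'E'
from h import *
s=env.get_state();c=cam("wrist");np.savez("w6.npz",**c);cv2.imwrite("pics/w6.png",c["image"]);print(s["tcp_pos"],s["finger_gap"],s["grip_force"],yaw(s))
for z in (.006,.01,.02):print(np.round(ray(c,320,330,z),4))
c=cam("scene");cv2.imwrite("pics/s6.png",cv2.resize(c["image"][180:360,150:420],(810,540)))
hsv=cv2.cvtColor(c["image"],cv2.COLOR_BGR2HSV).astype(int);np.savez("s6.npz",**c)
E
```

```text
[ 0.54399874 -0.07332014  0.06863089] 0.039198732102897774 30.268431901931763 (np.float64(96.11624541481297), array([-0.001,  0.   , -1.   ]))
[ 0.5454 -0.1148  0.006 ]
[ 0.5452 -0.1124  0.01  ]
[ 0.5447 -0.1064  0.02  ]
```

View pics/w6.png

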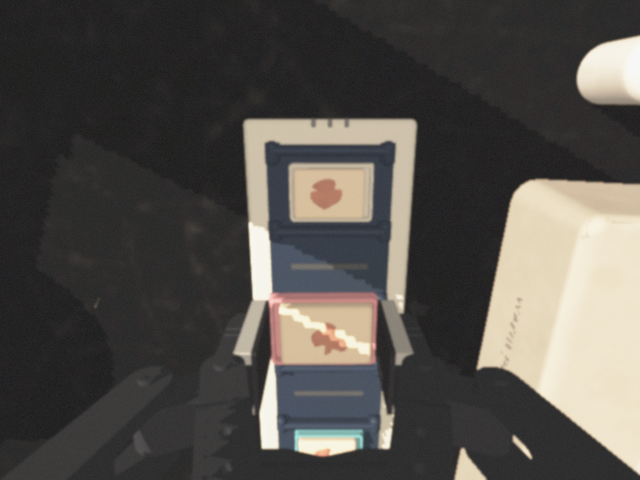

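The pink block hangs level at (323,330). The tray's +y end has corners at about (245,120) and (416,120). I'll check the tray pose from here.

```bash
python3 - <<'E'
from h import *
c=load("w6.npz");
a=ray(c,245,121,.006);b=ray(c,416,121,.006);print(a,b,(a+b)/2,np.linalg.norm(a-b),np.degrees(np.arctan2(*(b-a)[1::-1])))
ax=np.array([.9945,.1045]);ay=np.array([-.1045,.9945]);t=np.array([.549,-.1134])
for n,u,v,z in(("endL",245,121,.006),("endR",416,121,.006),("whiteTL",290,163,.02),("whiteTR",373,163,.02),("ribrow w/p",330,228,.016),("rib c",330,367,.016),("rib b",330,420,.016)):
    d=ray(c,u,v,z)[:2]-t;print(n,np.round([d@ax*1000,d@ay*1000],1))
z=.0686+.0012+.002
for u,v in((270,294),(379,294),(276,367),(375,367)):
    print("blk",ray(c,u,v,z if v<300 else z+.0)[:2])
E
```

```text
[ 0.49770694 -0.00500205  0.006     ] [0.57937116 0.00371285 0.006     ] [ 0.53853905 -0.0006446   0.006     ] 0.08212792349249622 6.091342496089825
endL [-39.7 113.2]
endR [ 42.4 113.3]
whiteTL [-17.4  95.1]
whiteTR [20.9 95.2]
ribrow w/p [ 1.4 62.6]
rib c [  1.9 -18.5]
rib b [  2.2 -54.9]
blk [ 0.52167407 -0.06220265]
blk [ 0.56224712 -0.05783214]
blk [ 0.52617686 -0.09404072]
blk [ 0.56542707 -0.08979243]
```

Call:
carry_out(
  moves=[
    {"tx": 0.2,"ty": 0,"tz": -1.5,"wx": 0,"wy": 0,"wz": 0,"claw": 0.3},
    {"tx": 0,"ty": 0,"tz": -1.5,"wx": 0,"wy": 0,"wz": 0,"claw": 0.3},
    {"tx": 0,"ty": 0,"tz": -1.3,"wx": 0,"wy": 0,"wz": 0,"claw": 0.3},
    {"tx": 0,"ty": 0,"tz": -0.7,"wx": 0,"wy": 0,"wz": 0,"claw": 0.3},
    {"tx": 0,"ty": 0,"tz": -0.4,"wx": 0,"wy": 0,"wz": 0,"claw": 0.3},
    {"tx": 0,"ty": 0,"tz": -0.3,"wx": 0,"wy": 0,"wz": 0,"claw": 0.3},
    {"tx": 0,"ty": 0,"tz": 0,"wx": 0,"wy": 0,"wz": 0,"claw": 0.3},
  ],
)

```text
clock: 8.52
tcp_pos: [0.5467, -0.0733, 0.0121]
orientation: [0.0, 0.669, 0.743, 0.0]
wrist_force: [0.5, 0.2, -0.8]
finger_gap: 0.0393
grip_force: 30.3
```

Call:
carry_out(
  moves=[
    {"tx": 0,"ty": 0,"tz": -0.1,"wx": 0,"wy": 0,"wz": 0,"claw": 0.3},
    {"tx": 0,"ty": 0,"tz": 0,"wx": 0,"wy": 0,"wz": 0,"claw": 0.3},
  ],
)

```text
clock: 8.78
tcp_pos: [0.5467, -0.0733, 0.0113]
orientation: [0.0, 0.669, 0.743, 0.0]
wrist_force: [-0.2, -0.7, 0.4]
finger_gap: 0.039
grip_force: 30.3
```

Call:
carry_out(
  moves=[
    {"tx": 0,"ty": 0,"tz": -0.15,"wx": 0,"wy": 0,"wz": 0,"claw": 0.3},
    {"tx": 0,"ty": 0,"tz": 0,"wx": 0,"wy": 0,"wz": 0,"claw": 0.3},
  ],
)

```text
clock: 9.02
tcp_pos: [0.5464, -0.0733, 0.0095]
orientation: [-0.0, 0.669, 0.743, 0.0]
wrist_force: [-0.7, -0.6, -0.3]
finger_gap: 0.0392
grip_force: 30.3
```

Call:
carry_out(
  moves=[
    {"tx": 0,"ty": 0,"tz": 0,"wx": 0,"wy": 0,"wz": 0,"claw": -0.15},
    {"tx": 0,"ty": 0,"tz": 0,"wx": 0,"wy": 0,"wz": 0,"claw": -0.2},
    {"tx": 0,"ty": 0,"tz": 1,"wx": 0,"wy": 0,"wz": 0,"claw": -0.2},
    {"tx": 0,"ty": 0,"tz": 3,"wx": 0,"wy": 0,"wz": 0,"claw": -0.2},
    {"tx": 0,"ty": 0,"tz": 4,"wx": 0,"wy": 0,"wz": 0,"claw": -0.25},
  ],
)

```text
clock: 9.65
tcp_pos: [0.5458, -0.0731, 0.0902]
orientation: [-0.001, 0.669, 0.743, -0.0]
wrist_force: [0.0, -0.8, 0.2]
finger_gap: 0.0533
grip_force: 0.0
```

```bash
python3 - <<'E'
from h import *
c=cam("wrist");np.savez("w7.npz",**c);P=cloud(c)
ax=np.array([.9945,.1045]);ay=np.array([-.1045,.9945]);t=np.array([.55,-.1134])
for n,y in(("white",80),("pink",40),("cen",0)):
    r=[]
    for x in(-12,0,12):
      for dy in(-9,9):
        w=np.r_[t+ax*x/1e3+ay*(y+dy)/1e3,.02];p=np.linalg.inv(c["wc"])@np.r_[w,1]
        u,v=int(c["fx"]*p[0]/p[2]+c["cx"]),int(c["fy"]*p[1]/p[2]+c["cy"]);r.append(round(float(np.median(P[v-2:v+3,u-2:u+3,2]))*1000,1))
    print(n,r)
hsv=cv2.cvtColor(c["image"],cv2.COLOR_BGR2HSV).astype(int)
w=t+ay*.04;p=np.linalg.inv(c["wc"])@np.r_[w,.015,1];u,v=c["fx"]*p[0]/p[2]+c["cx"],c["fy"]*p[1]/p[2]+c["cy"]
cv2.imwrite("pics/w7.png",c["image"][60:440,120:540]);print(u,v)
E
```

```text
white [20.1, 19.8, 20.0, 20.0, 19.9, 19.7]
pink [19.8, 19.9, 19.6, 19.6, 19.9, 19.7]
cen [10.7, 11.1, 10.9, 10.9, 11.1, 11.1]
325.4562593609838 254.8041214628097
```

View pics/w7.png

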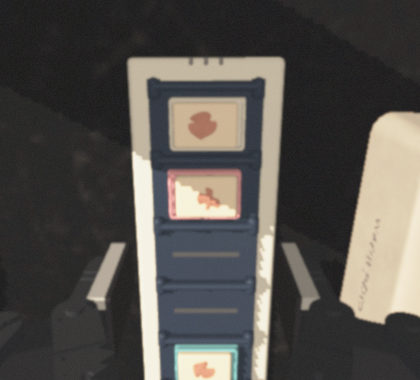

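Pink lies flat: its top measures 19.7 mm, the same as white's. Now I'll look at pinkA, yellow and the lid from above.

Call:
carry_out(
  moves=[
    {"tx": -0.9,"ty": 2.9,"tz": 2.1,"wx": 0,"wy": 0,"wz": 0,"claw": -0.25},
    {"tx": -0.9,"ty": 2.9,"tz": 2.1,"wx": 0,"wy": 0,"wz": 0,"claw": -0.25},
    {"tx": -0.9,"ty": 2.9,"tz": 2.1,"wx": 0,"wy": 0,"wz": 0,"claw": -0.25},
    {"tx": -0.9,"ty": 2.9,"tz": 2.1,"wx": 0,"wy": 0,"wz": 0,"claw": -0.25},
    {"tx": -0.9,"ty": 2.9,"tz": 2.1,"wx": 0,"wy": 0,"wz": 0,"claw": -0.25},
    {"tx": -0.9,"ty": 2.9,"tz": 2.1,"wx": 0,"wy": 0,"wz": 0,"claw": -0.25},
    {"tx": -0.9,"ty": 2.9,"tz": 2.1,"wx": 0,"wy": 0,"wz": 0,"claw": -0.25},
    {"tx": -0.9,"ty": 2.9,"tz": 2.1,"wx": 0,"wy": 0,"wz": 0,"claw": -0.25},
  ],
)

```text
clock: 10.7
tcp_pos: [0.4741, 0.1596, 0.259]
orientation: [0.0, 0.669, 0.743, 0.0]
wrist_force: [0.3, 0.1, 0.3]
finger_gap: 0.0535
grip_force: 0.0
```

Call:
carry_out(
  moves=[
    {"tx": 0,"ty": 0,"tz": 0,"wx": 0,"wy": 0,"wz": 0,"claw": -0.25},
    {"tx": 0,"ty": 0,"tz": 0,"wx": 0,"wy": 0,"wz": 0,"claw": -0.25},
  ],
)

```text
clock: 10.95
tcp_pos: [0.4745, 0.1585, 0.2575]
orientation: [0.0, 0.669, 0.743, 0.0]
wrist_force: [0.3, 0.6, -0.3]
finger_gap: 0.0535
grip_force: 0.0
```

```bash
python3 - <<'E'
from h import *
s=env.get_state();c=cam("wrist");np.savez("w8.npz",**c);cv2.imwrite("pics/w8.png",c["image"]);print(s["tcp_pos"],yaw(s))
hsv=cv2.cvtColor(c["image"],cv2.COLOR_BGR2HSV).astype(int);P=cloud(c);inv=np.linalg.inv(c["wc"])
for n,w in(("pinkA",(.407,.221,.009)),("yel",(.424,.064,.009)),):
    p=inv@np.r_[w,1];u,v=c["fx"]*p[0]/p[2]+c["cx"],c["fy"]*p[1]/p[2]+c["cy"]
    for th in(90,120):
        m=comp(hsv[...,2]>th,u,v);print(n,int(u),int(v),m.sum(),rect(c,m,.002),rect(c,m,.009),np.median(P[m][:,2]))
m=comp((abs(hsv[...,0]-110)<15)&(hsv[...,1]>150)&(hsv[...,2]>80),*[ (lambda p:(c["fx"]*p[0]/p[2]+c["cx"],c["fy"]*p[1]/p[2]+c["cy"])[i])(inv@np.array([.536,.175,.044,1])) for i in(0,1)])
print("bar",m.sum(),rect(c,m,.0445),np.percentile(P[m][:,2],[10,50,90]))
E
```

```text
[0.47449392 0.15848376 0.25745802] (np.float64(96.03209451482562), array([ 0., -0., -1.]))
pinkA 257 115 1671 [409.9 226.1  43.5  31.6 -75.2] [410.9 226.4  42.8  31.  -75.2] 0.009207202106362278
pinkA 257 115 1608 [410.1 226.1  43.2  30.7 -75.4] [411.  226.3  42.4  30.1 -75.4] 0.009280553103146849
yel 265 274 1180 [428.1  66.5  45.6  31.   72. ] [428.7  69.6  44.8  30.4  72. ] 0.009193720075345718
yel 265 274 1108 [427.9  66.6  44.3  30.3  72. ] [428.6  69.6  43.6  29.8  72. ] 0.009323418950738238
bar 2143 [542.2 186.6  84.7  19.2  85.3] [0.02323209 0.03677649 0.04555172]
```

View pics/w8.png

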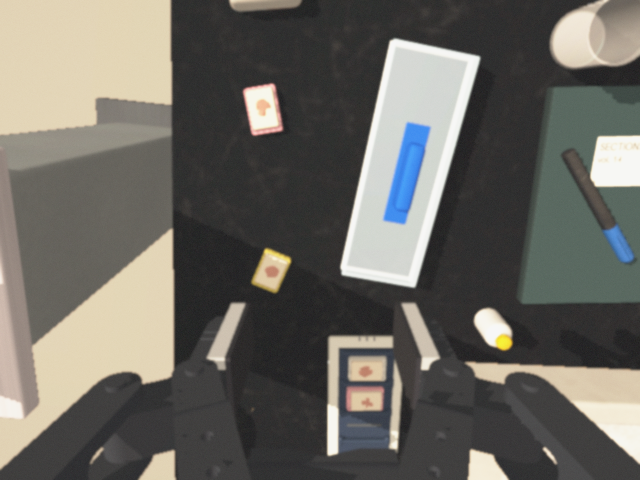

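PinkA is at (263,110), yellow at (271,271), and the lid at (410,163) with its bar at (407,173); vial, timer and beaker are clear of them. Next is pinkA.

Call:
carry_out(
  moves=[
    {"tx": -0.7,"ty": 0.7,"tz": -1.4,"wx": 0,"wy": 0,"wz": 0.175,"claw": -0.25},
    {"tx": -0.7,"ty": 0.7,"tz": -1.4,"wx": 0,"wy": 0,"wz": 0.175,"claw": -0.25},
    {"tx": -0.7,"ty": 0.7,"tz": -1.4,"wx": 0,"wy": 0,"wz": 0.175,"claw": -0.25},
    {"tx": -0.7,"ty": 0.7,"tz": -1.4,"wx": 0,"wy": 0,"wz": 0.175,"claw": -0.25},
    {"tx": -0.7,"ty": 0.7,"tz": -1.4,"wx": 0,"wy": 0,"wz": 0.175,"claw": -0.25},
    {"tx": -0.7,"ty": 0.7,"tz": -1.4,"wx": 0,"wy": 0,"wz": 0.175,"claw": -0.25},
    {"tx": -0.7,"ty": 0.7,"tz": -1.4,"wx": 0,"wy": 0,"wz": 0.175,"claw": -0.25},
    {"tx": -0.7,"ty": 0.7,"tz": -1.4,"wx": 0,"wy": 0,"wz": 0.175,"claw": -0.25},
  ],
)

```text
clock: 12.0
tcp_pos: [0.4181, 0.2138, 0.1442]
orientation: [-0.001, 0.031, 1.0, -0.0]
wrist_force: [0.2, 0.4, -0.4]
finger_gap: 0.0533
grip_force: 0.0
```

Call:
carry_out(
  moves=[
    {"tx": -0.4,"ty": 0.6,"tz": -1.4,"wx": 0,"wy": 0,"wz": 0.161,"claw": -0.25},
    {"tx": -0.4,"ty": 0.5,"tz": -1.0,"wx": 0,"wy": 0,"wz": 0.161,"claw": -0.25},
    {"tx": 0,"ty": 0,"tz": 0,"wx": 0,"wy": 0,"wz": 0,"claw": -0.25},
    {"tx": 0,"ty": 0,"tz": 0,"wx": 0,"wy": 0,"wz": 0,"claw": -0.25},
  ],
)

```text
clock: 12.5
tcp_pos: [0.4108, 0.2251, 0.1215]
orientation: [-0.0, -0.126, 0.992, -0.0]
wrist_force: [0.9, 0.0, 0.6]
finger_gap: 0.0529
grip_force: 0.0
```

```bash
cat > blk.py <<'E'
from h import *
import sys
x,y=map(float,sys.argv[1:3])
s=env.get_state();c=cam("wrist");print(s["tcp_pos"],yaw(s),s["finger_gap"])
p=np.linalg.inv(c["wc"])@np.array([x,y,.005,1]);u,v=c["fx"]*p[0]/p[2]+c["cx"],c["fy"]*p[1]/p[2]+c["cy"]
hsv=cv2.cvtColor(c["image"],cv2.COLOR_BGR2HSV).astype(int);P=cloud(c)
for th in(70,90,120):
    m=comp(hsv[...,2]>th,u,v);print(int(u),int(v),m.sum(),rect(c,m,.002),rect(c,m,.009),round(float(np.median(P[m][:,2])),4))
E
python3 blk.py .41 .226
```

```text
[0.41083001 0.22509374 0.12148712] (np.float64(-165.5300036991148), array([-0., -0., -1.])) 0.052925166685027954
321 230 3002 [411.7 226.4  43.6  32.1 -75.6] [409.6 225.8  42.4  31.3 -75.6] 0.009
321 230 2923 [411.3 226.3  42.9  31.4 -75.6] [409.2 225.8  41.7  30.6 -75.6] 0.0091
321 230 2835 [411.3 226.4  42.7  31.4 -75.6] [409.2 225.8  41.6  30.6 -75.6] 0.0091
```

Call:
carry_out(
  moves=[
    {"tx": 0,"ty": 0.1,"tz": -2.5,"wx": 0,"wy": 0,"wz": 0,"claw": -0.2},
    {"tx": 0,"ty": 0,"tz": -2.5,"wx": 0,"wy": 0,"wz": 0,"claw": -0.2},
    {"tx": 0,"ty": 0,"tz": -2.5,"wx": 0,"wy": 0,"wz": 0,"claw": -0.2},
    {"tx": 0,"ty": 0,"tz": -2.5,"wx": 0,"wy": 0,"wz": 0,"claw": -0.2},
    {"tx": 0,"ty": 0,"tz": -1.3,"wx": 0,"wy": 0,"wz": 0,"claw": -0.2},
    {"tx": 0,"ty": 0,"tz": -0.6,"wx": 0,"wy": 0,"wz": 0,"claw": -0.2},
    {"tx": 0,"ty": 0,"tz": -0.3,"wx": 0,"wy": 0,"wz": 0,"claw": -0.2},
    {"tx": 0,"ty": 0,"tz": 0,"wx": 0,"wy": 0,"wz": 0,"claw": -0.2},
  ],
)

```text
clock: 13.55
tcp_pos: [0.411, 0.2269, -0.0]
orientation: [0.0, -0.128, 0.992, 0.0]
wrist_force: [0.5, -0.4, -0.1]
finger_gap: 0.0511
grip_force: 0.0
```

Call:
carry_out(
  moves=[
    {"tx": 0,"ty": 0,"tz": 0,"wx": 0,"wy": 0,"wz": 0,"claw": 0.1},
    {"tx": 0,"ty": 0,"tz": 0,"wx": 0,"wy": 0,"wz": 0,"claw": 0.3},
    {"tx": 0,"ty": 0,"tz": 0,"wx": 0,"wy": 0,"wz": 0,"claw": 0.3},
    {"tx": 0,"ty": 0,"tz": 0,"wx": 0,"wy": 0,"wz": 0,"claw": 0.3},
  ],
)

```text
clock: 14.05
tcp_pos: [0.4119, 0.2272, 0.0012]
orientation: [0.002, -0.128, 0.992, 0.0]
wrist_force: [-2.2, -0.6, 9.3]
finger_gap: 0.0344
grip_force: 35.2
```

Call:
carry_out(
  moves=[
    {"tx": 0,"ty": 0,"tz": 0.5,"wx": 0,"wy": 0,"wz": 0,"claw": 0.3},
    {"tx": 0,"ty": 0,"tz": 1.5,"wx": 0,"wy": 0,"wz": 0,"claw": 0.3},
    {"tx": 0,"ty": 0,"tz": 3,"wx": 0,"wy": 0,"wz": 0,"claw": 0.3},
    {"tx": 0,"ty": 0,"tz": 4,"wx": 0,"wy": 0,"wz": 0,"claw": 0.3},
    {"tx": 0,"ty": 0,"tz": 0,"wx": 0,"wy": 0,"wz": 0,"claw": 0.3},
  ],
)

```text
clock: 14.68
tcp_pos: [0.413, 0.2277, 0.0928]
orientation: [0.003, -0.128, 0.992, 0.001]
wrist_force: [0.9, 0.3, -1.2]
finger_gap: 0.0347
grip_force: 34.1
```

```bash
python3 - <<'E'
from h import *
s=env.get_state();c=cam("wrist");print(s["tcp_pos"],yaw(s),s["finger_gap"])
hsv=cv2.cvtColor(c["image"],cv2.COLOR_BGR2HSV).astype(int);P=cloud(c)
m=comp(hsv[...,2]>120,323,330)
q=P[300:360,285:360];print([round(float(np.median(P[v-3:v+4,u-3:u+4,2])),4) for u,v in((295,310),(350,310),(295,350),(350,350))])
E
```

```text
[0.41298397 0.22765503 0.09275686] (np.float64(-165.31690720106158), array([ 0.006,  0.002, -1.   ])) 0.034725562258235
[0.1011, 0.1016, 0.1014, 0.1016]
```

PinkA is held by its wax body (gap 34.7 mm) rather than the foot, and it is level (tops agree within 0.5 mm), so I'll carry it on. The target is the centre pocket at (0.5505,-0.1131).

Call:
carry_out(
  moves=[
    {"tx": 1.35,"ty": -3.4,"tz": 0,"wx": 0,"wy": 0,"wz": -0.172,"claw": 0.3},
    {"tx": 1.35,"ty": -3.4,"tz": 0,"wx": 0,"wy": 0,"wz": -0.172,"claw": 0.3},
    {"tx": 1.35,"ty": -3.4,"tz": 0,"wx": 0,"wy": 0,"wz": -0.172,"claw": 0.3},
    {"tx": 1.35,"ty": -3.4,"tz": 0,"wx": 0,"wy": 0,"wz": -0.172,"claw": 0.3},
    {"tx": 1.35,"ty": -3.4,"tz": 0,"wx": 0,"wy": 0,"wz": -0.172,"claw": 0.3},
    {"tx": 1.35,"ty": -3.4,"tz": 0,"wx": 0,"wy": 0,"wz": -0.172,"claw": 0.3},
    {"tx": 1.35,"ty": -3.4,"tz": 0,"wx": 0,"wy": 0,"wz": -0.172,"claw": 0.3},
    {"tx": 1.35,"ty": -3.4,"tz": 0,"wx": 0,"wy": 0,"wz": -0.172,"claw": 0.3},
  ],
)

```text
clock: 15.72
tcp_pos: [0.5178, -0.0462, 0.0881]
orientation: [-0.001, 0.534, 0.846, -0.0]
wrist_force: [-0.5, 0.1, 0.4]
finger_gap: 0.0346
grip_force: 34.1
```

Call:
carry_out(
  moves=[
    {"tx": 1.4,"ty": -3.4,"tz": -1,"wx": 0,"wy": 0,"wz": -0.172,"claw": 0.3},
    {"tx": 1.4,"ty": -3.4,"tz": -1,"wx": 0,"wy": 0,"wz": -0.172,"claw": 0.3},
    {"tx": 0,"ty": 0,"tz": 0,"wx": 0,"wy": 0,"wz": 0,"claw": 0.3},
    {"tx": 0,"ty": 0,"tz": 0,"wx": 0,"wy": 0,"wz": 0,"claw": 0.3},
  ],
)

```text
clock: 16.23
tcp_pos: [0.5452, -0.1127, 0.0683]
orientation: [-0.001, 0.668, 0.744, -0.0]
wrist_force: [0.1, 0.1, -0.9]
finger_gap: 0.0346
grip_force: 34.1
```

```bash
python3 - <<'E'
from h import *
s=env.get_state();c=cam("wrist");np.savez("w9.npz",**c);print(s["tcp_pos"],yaw(s),s["finger_gap"]);P=cloud(c)
print([round(float(np.median(P[v-3:v+4,u-3:u+4,2])),4) for u,v in((295,310),(350,310),(295,350),(350,350))])
cv2.imwrite("pics/w9.png",c["image"][80:440,160:480])
E
```

```text
[ 0.5452456  -0.11271573  0.06831399] (np.float64(96.17918484310184), array([-0.003,  0.001, -1.   ])) 0.034586960269224476
[0.0769, 0.0772, 0.077, 0.0772]
```

View pics/w9.png

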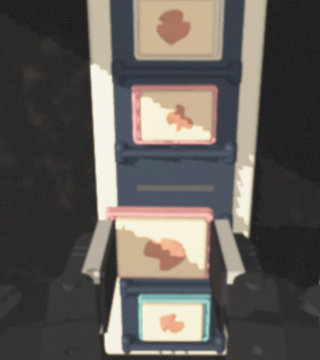

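The held block is level, its pink foot's far edge spanning crop columns 107-213 at row 210. Computing its offset from the centre pocket.

```bash
python3 - <<'E'
from h import *
c=load("w9.npz");ax=np.array([.9945,.1045]);ay=np.array([-.1045,.9945]);t=np.array([.549,-.1134])
for n,u,v,z in(("L",267,289,.070),("R",374,289,.070),("nearL",274,360,.070),("pinkL",292,167,.012),("pinkR",377,167,.012),("pinkL2",294,225,.012),("pinkR2",376,225,.012),("coreslotL",296,267,.010),("slotR",373,267,.01)):
    d=ray(c,u,v,z)[:2]-t;print(n,np.round([d@ax*1000,d@ay*1000],1))
E
```

```text
L [-26.   15.8]
R [14.3 15.9]
nearL [-24.4 -15.5]
pinkL [-20.1  52.9]
pinkR [20.8 53. ]
pinkL2 [-19.7  23.7]
pinkR2 [21.6 23.9]
coreslotL [-19.3   0. ]
slotR [21.3  0.2]
```

Call:
carry_out(
  moves=[
    {"tx": 0.69,"ty": -0.08,"tz": -1.0,"wx": 0,"wy": 0,"wz": 0,"claw": 0.3},
    {"tx": 0,"ty": 0,"tz": -1.5,"wx": 0,"wy": 0,"wz": 0,"claw": 0.3},
    {"tx": 0,"ty": 0,"tz": -1.5,"wx": 0,"wy": 0,"wz": 0,"claw": 0.3},
    {"tx": 0,"ty": 0,"tz": -0.8,"wx": 0,"wy": 0,"wz": 0,"claw": 0.3},
    {"tx": 0,"ty": 0,"tz": -0.5,"wx": 0,"wy": 0,"wz": 0,"claw": 0.3},
    {"tx": 0,"ty": 0,"tz": -0.3,"wx": 0,"wy": 0,"wz": 0,"claw": 0.3},
    {"tx": 0,"ty": 0,"tz": 0,"wx": 0,"wy": 0,"wz": 0,"claw": 0.3},
  ],
)

```text
clock: 17.15
tcp_pos: [0.5535, -0.1142, 0.0136]
orientation: [0.0, 0.668, 0.744, 0.0]
wrist_force: [-0.2, 0.4, -0.2]
finger_gap: 0.0342
grip_force: 34.1
```

Call:
carry_out(
  moves=[
    {"tx": 0,"ty": 0,"tz": -0.1,"wx": 0,"wy": 0,"wz": 0,"claw": 0.3},
    {"tx": 0,"ty": 0,"tz": 0,"wx": 0,"wy": 0,"wz": 0,"claw": 0.3},
  ],
)

```text
clock: 17.4
tcp_pos: [0.5536, -0.1142, 0.0128]
orientation: [0.0, 0.668, 0.744, 0.0]
wrist_force: [0.4, -0.1, -0.6]
finger_gap: 0.0345
grip_force: 34.1
```

Call:
carry_out(
  moves=[
    {"tx": -0.12,"ty": 0,"tz": -0.15,"wx": 0,"wy": 0,"wz": 0,"claw": 0.3},
    {"tx": 0,"ty": 0,"tz": -0.05,"wx": 0,"wy": 0,"wz": 0,"claw": 0.3},
    {"tx": 0,"ty": 0,"tz": 0,"wx": 0,"wy": 0,"wz": 0,"claw": 0.3},
  ],
)

```text
clock: 17.77
tcp_pos: [0.5526, -0.1142, 0.0113]
orientation: [0.001, 0.668, 0.744, 0.0]
wrist_force: [-0.8, 0.4, 5.1]
finger_gap: 0.0342
grip_force: 35.3
```

Call:
carry_out(
  moves=[
    {"tx": 0,"ty": 0,"tz": 0,"wx": 0,"wy": 0,"wz": 0,"claw": -0.15},
    {"tx": 0,"ty": 0,"tz": 0,"wx": 0,"wy": 0,"wz": 0,"claw": -0.2},
    {"tx": 0,"ty": 0,"tz": 1,"wx": 0,"wy": 0,"wz": 0,"claw": -0.2},
    {"tx": 0,"ty": 0,"tz": 3,"wx": 0,"wy": 0,"wz": 0,"claw": -0.2},
    {"tx": 0,"ty": 0,"tz": 4,"wx": 0,"wy": 0,"wz": 0,"claw": -0.25},
    {"tx": 0,"ty": 0,"tz": 0,"wx": 0,"wy": 0,"wz": 0,"claw": -0.25},
  ],
)

```text
clock: 18.52
tcp_pos: [0.5549, -0.115, 0.0946]
orientation: [0.003, 0.668, 0.744, 0.001]
wrist_force: [0.8, -0.7, -0.6]
finger_gap: 0.053
grip_force: 0.0
```

```bash
cat > flat.py <<'E'
from h import *
c=cam("wrist");np.savez("wf.npz",**c);P=cloud(c);s=env.get_state();print(s["tcp_pos"],yaw(s))
ax=np.array([.9945,.1045]);ay=np.array([-.1045,.9945]);t=np.array([.55,-.1139])
for n,y in(("white",80),("p40",40),("p0",0),("m40",-40),("blue",-80)):
    r=[]
    for x in(-12,0,12):
      for dy in(-9,9):
        w=np.r_[t+ax*x/1e3+ay*(y+dy)/1e3,.02];p=np.linalg.inv(c["wc"])@np.r_[w,1]
        u,v=int(c["fx"]*p[0]/p[2]+c["cx"]),int(c["fy"]*p[1]/p[2]+c["cy"])
        if 3<u<636 and 3<v<476:r.append(round(float(np.median(P[v-2:v+3,u-2:u+3,2]))*1000,1))
    print(n,r)
E
python3 flat.py
```

```text
[ 0.55369339 -0.11460128  0.09268184] (np.float64(96.13153549958754), array([ 0.004, -0.001, -1.   ]))
white [19.7, 20.0, 19.8, 19.5, 19.8, 19.8]
p40 [19.7, 20.0, 19.7, 19.7, 19.8, 19.7]
p0 [19.7, 19.8, 19.8, 19.8, 19.3, 19.7]
m40 [10.9, 11.0, 11.0, 11.2, 11.1, 11.1]
blue [19.8, 20.0, 19.8, 20.0, 19.7, 19.8]
```

Flat. Now yellow.

Call:
carry_out(
  moves=[
    {"tx": -1.57,"ty": 2.27,"tz": 0.35,"wx": 0,"wy": 0,"wz": 0.144,"claw": -0.25},
    {"tx": -1.57,"ty": 2.27,"tz": 0.35,"wx": 0,"wy": 0,"wz": 0.144,"claw": -0.25},
    {"tx": -1.57,"ty": 2.27,"tz": 0.35,"wx": 0,"wy": 0,"wz": 0.144,"claw": -0.25},
    {"tx": -1.57,"ty": 2.27,"tz": 0.35,"wx": 0,"wy": 0,"wz": 0.144,"claw": -0.25},
    {"tx": -1.57,"ty": 2.27,"tz": 0.35,"wx": 0,"wy": 0,"wz": 0.144,"claw": -0.25},
    {"tx": -1.57,"ty": 2.27,"tz": 0.35,"wx": 0,"wy": 0,"wz": 0.144,"claw": -0.25},
    {"tx": -1.57,"ty": 2.27,"tz": 0.35,"wx": 0,"wy": 0,"wz": 0.144,"claw": -0.25},
    {"tx": -1.57,"ty": 2.27,"tz": 0.35,"wx": 0,"wy": 0,"wz": 0.144,"claw": -0.25},
  ],
)

```text
clock: 19.58
tcp_pos: [0.4252, 0.0682, 0.1177]
orientation: [-0.001, 0.153, 0.988, -0.0]
wrist_force: [0.4, 0.3, -0.1]
finger_gap: 0.053
grip_force: 0.0
```

Call:
carry_out(
  moves=[
    {"tx": 0,"ty": 0,"tz": 0,"wx": 0,"wy": 0,"wz": 0,"claw": -0.2},
    {"tx": 0,"ty": 0,"tz": 0,"wx": 0,"wy": 0,"wz": 0,"claw": -0.2},
    {"tx": 0,"ty": 0,"tz": 0,"wx": 0,"wy": 0,"wz": 0,"claw": -0.2},
  ],
)

```text
clock: 19.95
tcp_pos: [0.4271, 0.0669, 0.1182]
orientation: [-0.0, 0.156, 0.988, -0.0]
wrist_force: [-1.1, -0.4, -0.5]
finger_gap: 0.0511
grip_force: 0.0
```

```bash
python3 blk.py .428 .067
```

```text
[0.42705404 0.06691419 0.11823387] (np.float64(162.0292755920568), array([-0., -0., -1.])) 0.05109335738551688
322 234 3002 [428.9  66.9  43.4  31.2  72. ] [426.8  67.6  42.2  30.4  72. ] 0.0091
322 234 2949 [428.9  66.9  42.9  31.2  72. ] [426.8  67.6  41.7  30.4  72. ] 0.0091
322 234 2827 [429.2  66.7  42.2  30.5  72. ] [427.1  67.4  41.1  29.7  72. ] 0.0092
```

Call:
carry_out(
  moves=[
    {"tx": 0.08,"ty": 0,"tz": -2.5,"wx": 0,"wy": 0,"wz": 0,"claw": -0.2},
    {"tx": 0,"ty": 0,"tz": -2.5,"wx": 0,"wy": 0,"wz": 0,"claw": -0.2},
    {"tx": 0,"ty": 0,"tz": -2.5,"wx": 0,"wy": 0,"wz": 0,"claw": -0.2},
    {"tx": 0,"ty": 0,"tz": -2.5,"wx": 0,"wy": 0,"wz": 0,"claw": -0.2},
    {"tx": 0,"ty": 0,"tz": -1.2,"wx": 0,"wy": 0,"wz": 0,"claw": -0.2},
    {"tx": 0,"ty": 0,"tz": -0.5,"wx": 0,"wy": 0,"wz": 0,"claw": -0.15},
    {"tx": 0,"ty": 0,"tz": -0.3,"wx": 0,"wy": 0,"wz": 0,"claw": -0.15},
    {"tx": 0,"ty": 0,"tz": -0.1,"wx": 0,"wy": 0,"wz": 0,"claw": -0.15},
  ],
)

```text
clock: 21.0
tcp_pos: [0.428, 0.0675, -0.002]
orientation: [0.001, 0.155, 0.988, 0.0]
wrist_force: [-0.2, 0.6, 0.3]
finger_gap: 0.0491
grip_force: 0.0
```

Call:
carry_out(
  moves=[
    {"tx": 0,"ty": 0,"tz": 0,"wx": 0,"wy": 0,"wz": 0,"claw": -0.1},
    {"tx": 0,"ty": 0,"tz": 0,"wx": 0,"wy": 0,"wz": 0,"claw": -0.1},
  ],
)

```text
clock: 21.25
tcp_pos: [0.4278, 0.0675, -0.0021]
orientation: [0.0, 0.155, 0.988, 0.0]
wrist_force: [0.1, 0.4, -0.3]
finger_gap: 0.0472
grip_force: 0.0
```

Call:
carry_out(
  moves=[
    {"tx": 0,"ty": 0,"tz": 0.07,"wx": 0,"wy": 0,"wz": 0,"claw": 0.1},
    {"tx": 0,"ty": 0,"tz": 0,"wx": 0,"wy": 0,"wz": 0,"claw": 0.3},
    {"tx": 0,"ty": 0,"tz": 0,"wx": 0,"wy": 0,"wz": 0,"claw": 0.3},
    {"tx": 0,"ty": 0,"tz": 0,"wx": 0,"wy": 0,"wz": 0,"claw": 0.3},
  ],
)

```text
clock: 21.75
tcp_pos: [0.4279, 0.0675, -0.0013]
orientation: [0.001, 0.155, 0.988, 0.0]
wrist_force: [-0.7, 0.4, 5.6]
finger_gap: 0.0392
grip_force: 33.4
```

Call:
carry_out(
  moves=[
    {"tx": 0,"ty": 0,"tz": 0.5,"wx": 0,"wy": 0,"wz": 0,"claw": 0.3},
    {"tx": 0,"ty": 0,"tz": 1.5,"wx": 0,"wy": 0,"wz": 0,"claw": 0.3},
    {"tx": 0,"ty": 0,"tz": 3,"wx": 0,"wy": 0,"wz": 0,"claw": 0.3},
    {"tx": 0,"ty": 0,"tz": 3,"wx": 0,"wy": 0,"wz": 0,"claw": 0.3},
    {"tx": 0,"ty": 0,"tz": 0,"wx": 0,"wy": 0,"wz": 0,"claw": 0.3},
  ],
)

```text
clock: 22.38
tcp_pos: [0.4292, 0.0675, 0.0802]
orientation: [0.002, 0.155, 0.988, 0.0]
wrist_force: [-0.7, 0.3, -0.8]
finger_gap: 0.0392
grip_force: 30.3
```

```bash
python3 - <<'E'
from h import *
s=env.get_state();c=cam("wrist");print(s["tcp_pos"],yaw(s),s["finger_gap"]);P=cloud(c)
print([round(float(np.median(P[v-3:v+4,u-3:u+4,2])),4) for u,v in((295,310),(350,310),(295,350),(350,350))])
E
```

```text
[0.42923817 0.06751474 0.08023548] (np.float64(162.13912703869627), array([ 0.004, -0.   , -1.   ])) 0.03919755904783587
[0.0903, 0.0903, 0.0913, 0.0912]
```

Yellow is held by its foot. Carrying it to the -40 pocket.

Call:
carry_out(
  moves=[
    {"tx": 1.56,"ty": -2.75,"tz": 0,"wx": 0,"wy": 0,"wz": -0.144,"claw": 0.3},
    {"tx": 1.56,"ty": -2.75,"tz": 0,"wx": 0,"wy": 0,"wz": -0.144,"claw": 0.3},
    {"tx": 1.56,"ty": -2.75,"tz": 0,"wx": 0,"wy": 0,"wz": -0.144,"claw": 0.3},
    {"tx": 1.56,"ty": -2.75,"tz": 0,"wx": 0,"wy": 0,"wz": -0.144,"claw": 0.3},
    {"tx": 1.56,"ty": -2.75,"tz": 0,"wx": 0,"wy": 0,"wz": -0.144,"claw": 0.3},
    {"tx": 1.56,"ty": -2.75,"tz": 0,"wx": 0,"wy": 0,"wz": -0.144,"claw": 0.3},
    {"tx": 1.56,"ty": -2.75,"tz": 0,"wx": 0,"wy": 0,"wz": -0.144,"claw": 0.3},
    {"tx": 1.56,"ty": -2.75,"tz": 0,"wx": 0,"wy": 0,"wz": -0.144,"claw": 0.3},
  ],
)

```text
clock: 23.42
tcp_pos: [0.5515, -0.153, 0.0764]
orientation: [-0.001, 0.67, 0.742, -0.0]
wrist_force: [0.5, 0.4, 0.3]
finger_gap: 0.0388
grip_force: 30.3
```

Call:
carry_out(
  moves=[
    {"tx": 0,"ty": 0,"tz": -1,"wx": 0,"wy": 0,"wz": 0,"claw": 0.3},
    {"tx": 0,"ty": 0,"tz": 0,"wx": 0,"wy": 0,"wz": 0,"claw": 0.3},
    {"tx": 0,"ty": 0,"tz": 0,"wx": 0,"wy": 0,"wz": 0,"claw": 0.3},
  ],
)

```text
clock: 23.8
tcp_pos: [0.5511, -0.1514, 0.0674]
orientation: [-0.001, 0.668, 0.744, -0.0]
wrist_force: [1.7, 0.5, 0.1]
finger_gap: 0.0392
grip_force: 30.3
```

```bash
python3 - <<'E'
from h import *
s=env.get_state();c=cam("wrist");np.savez("w10.npz",**c);print(s["tcp_pos"],yaw(s),s["finger_gap"]);P=cloud(c)
print([round(float(np.median(P[v-3:v+4,u-3:u+4,2])),4) for u,v in((295,310),(350,310),(295,350),(350,350))])
ax=np.array([.9945,.1045]);ay=np.array([-.1045,.9945]);t=np.array([.549,-.1134])
h=cv2.cvtColor(c["image"],cv2.COLOR_BGR2HSV).astype(int);m=(abs(h[...,0]-27)<7)&(h[...,1]>110)&(h[...,2]>110)
m[:270]=0;m[400:]=0;m[:,:240]=0;m[:,410:]=0
v,u=np.nonzero(m)
for a,b in((np.percentile(u,1),np.percentile(v,2)),(np.percentile(u,99),np.percentile(v,2))):
    d=ray(c,a,b,s["tcp_pos"][2]+.0025)[:2]-t;print(a,b,np.round([d@ax*1000,d@ay*1000],1))
E
```

```text
[ 0.55105639 -0.15135396  0.06743459] (np.float64(96.21073759543171), array([-0.002,  0.001, -1.   ])) 0.03918197973551137
[0.0777, 0.0778, 0.0785, 0.0786]
270.0 294.26 [-23.1 -25.1]
376.0 294.26 [ 16.8 -24.9]
```

Call:
carry_out(
  moves=[
    {"tx": 0.35,"ty": -0.1,"tz": -1.0,"wx": 0,"wy": 0,"wz": 0,"claw": 0.3},
    {"tx": 0,"ty": 0,"tz": -1.5,"wx": 0,"wy": 0,"wz": 0,"claw": 0.3},
    {"tx": 0,"ty": 0,"tz": -1.5,"wx": 0,"wy": 0,"wz": 0,"claw": 0.3},
    {"tx": 0,"ty": 0,"tz": -0.8,"wx": 0,"wy": 0,"wz": 0,"claw": 0.3},
    {"tx": 0,"ty": 0,"tz": -0.5,"wx": 0,"wy": 0,"wz": 0,"claw": 0.3},
    {"tx": 0,"ty": 0,"tz": -0.3,"wx": 0,"wy": 0,"wz": 0,"claw": 0.3},
    {"tx": 0,"ty": 0,"tz": 0,"wx": 0,"wy": 0,"wz": 0,"claw": 0.3},
  ],
)

```text
clock: 24.72
tcp_pos: [0.5558, -0.1536, 0.0123]
orientation: [0.0, 0.668, 0.744, 0.0]
wrist_force: [0.3, -0.3, 0.3]
finger_gap: 0.0394
grip_force: 30.3
```

Call:
carry_out(
  moves=[
    {"tx": 0,"ty": 0,"tz": -0.1,"wx": 0,"wy": 0,"wz": 0,"claw": 0.3},
    {"tx": 0,"ty": 0,"tz": 0,"wx": 0,"wy": 0,"wz": 0,"claw": 0.3},
  ],
)

```text
clock: 24.98
tcp_pos: [0.5559, -0.1536, 0.0115]
orientation: [0.0, 0.668, 0.744, 0.0]
wrist_force: [0.2, -0.6, -0.0]
finger_gap: 0.0391
grip_force: 30.3
```

Call:
carry_out(
  moves=[
    {"tx": -0.08,"ty": 0.07,"tz": -0.1,"wx": 0,"wy": 0,"wz": 0,"claw": 0.3},
    {"tx": 0,"ty": 0,"tz": -0.1,"wx": 0,"wy": 0,"wz": 0,"claw": 0.3},
    {"tx": 0,"ty": 0,"tz": 0,"wx": 0,"wy": 0,"wz": 0,"claw": 0.3},
  ],
)

```text
clock: 25.35
tcp_pos: [0.5548, -0.1527, 0.0092]
orientation: [-0.0, 0.668, 0.744, 0.0]
wrist_force: [1.1, 0.0, 0.1]
finger_gap: 0.0392
grip_force: 30.3
```

Call:
carry_out(
  moves=[
    {"tx": 0,"ty": 0,"tz": 0,"wx": 0,"wy": 0,"wz": 0,"claw": -0.15},
    {"tx": 0,"ty": 0,"tz": 0,"wx": 0,"wy": 0,"wz": 0,"claw": -0.2},
    {"tx": 0,"ty": 0,"tz": 1,"wx": 0,"wy": 0,"wz": 0,"claw": -0.2},
    {"tx": 0,"ty": 0,"tz": 3,"wx": 0,"wy": 0,"wz": 0,"claw": -0.2},
    {"tx": 0,"ty": 0,"tz": 5,"wx": 0,"wy": 0,"wz": 0,"claw": -0.2},
    {"tx": 0,"ty": 0,"tz": 0,"wx": 0,"wy": 0,"wz": 0,"claw": 0},
  ],
)

```text
clock: 26.1
tcp_pos: [0.5582, -0.1542, 0.1044]
orientation: [0.004, 0.668, 0.744, 0.001]
wrist_force: [0.1, -0.0, 0.5]
finger_gap: 0.0426
grip_force: 0.0
```

```bash
python3 flat.py
python3 - <<'E'
from h import *
c=load("w8.npz");h=cv2.cvtColor(c["image"],cv2.COLOR_BGR2HSV).astype(int);P=cloud(c);V=h[...,2]
# lid top face outline and bar by height
b=(abs(h[...,0]-108)<15)&(h[...,1]>140)&(V>80)&(P[...,2]>.038);b=comp(b,407,173)
print("bar",b.sum(),rect(c,b,.0445),np.percentile(P[b][:,2],[10,50,90]))
m=comp(V>120,380,250);print("lid",m.sum(),rect(c,m,.0205),rect(c,m,0))
E
```

```text
[ 0.55681038 -0.15356682  0.10211718] (np.float64(96.13228063620693), array([ 0.005, -0.002, -1.   ]))
white [19.9, 20.0, 19.8]
p40 [19.7, 20.4, 19.7, 20.0, 19.6, 19.9]
p0 [19.8, 19.7, 19.7, 19.5, 19.7, 19.7]
m40 [19.8, 20.1, 19.9, 19.8, 19.9, 20.0]
blue [19.9, 19.8, 19.6, 19.8, 19.6, 19.6]
bar 1058 [544.8 183.6  59.6  14.   85.6] [0.04223714 0.04472871 0.04596968]
lid 20769 [545.  183.5 219.7  79.7  85.4] [549.3 180.4 231.5  84.   85.4]
```

All five blocks sit flat. Moving above the lid's bar, (0.545,0.184), yaw 85.5°.

Call:
carry_out(
  moves=[
    {"tx": -0.15,"ty": 4.2,"tz": 0.6,"wx": 0,"wy": 0,"wz": -0.023,"claw": -0.3},
    {"tx": -0.15,"ty": 4.2,"tz": 0.6,"wx": 0,"wy": 0,"wz": -0.023,"claw": -0.3},
    {"tx": -0.15,"ty": 4.2,"tz": 0.6,"wx": 0,"wy": 0,"wz": -0.023,"claw": -0.3},
    {"tx": -0.15,"ty": 4.2,"tz": 0.6,"wx": 0,"wy": 0,"wz": -0.023,"claw": -0.3},
    {"tx": -0.15,"ty": 4.2,"tz": 0.6,"wx": 0,"wy": 0,"wz": -0.023,"claw": -0.3},
    {"tx": -0.15,"ty": 4.2,"tz": 0.6,"wx": 0,"wy": 0,"wz": -0.023,"claw": -0.3},
    {"tx": -0.15,"ty": 4.2,"tz": 0.6,"wx": 0,"wy": 0,"wz": -0.023,"claw": -0.3},
    {"tx": -0.15,"ty": 4.3,"tz": 0.6,"wx": 0,"wy": 0,"wz": -0.024,"claw": -0.3},
  ],
)

```text
clock: 27.15
tcp_pos: [0.542, 0.1854, 0.1463]
orientation: [-0.0, 0.734, 0.679, -0.001]
wrist_force: [1.1, 0.3, 0.8]
finger_gap: 0.0557
grip_force: 0.0
```

Call:
carry_out(
  moves=[
    {"tx": 0,"ty": 0,"tz": 0,"wx": 0,"wy": 0,"wz": 0,"claw": -0.3},
    {"tx": 0,"ty": 0,"tz": 0,"wx": 0,"wy": 0,"wz": 0,"claw": -0.3},
    {"tx": 0,"ty": 0,"tz": 0,"wx": 0,"wy": 0,"wz": 0,"claw": -0.3},
  ],
)

```text
clock: 27.52
tcp_pos: [0.5426, 0.1831, 0.1466]
orientation: [-0.0, 0.735, 0.679, -0.001]
wrist_force: [-1.1, 0.4, 0.7]
finger_gap: 0.0554
grip_force: 0.0
```

```bash
python3 - <<'E'
from h import *
s=env.get_state();c=cam("wrist");np.savez("w11.npz",**c);print(s["tcp_pos"],yaw(s),s["finger_gap"])
h=cv2.cvtColor(c["image"],cv2.COLOR_BGR2HSV).astype(int);P=cloud(c);V=h[...,2]
p=np.linalg.inv(c["wc"])@np.array([.545,.184,.0445,1]);u,v=c["fx"]*p[0]/p[2]+c["cx"],c["fy"]*p[1]/p[2]+c["cy"];print(u,v)
bl=(abs(h[...,0]-108)<15)&(h[...,1]>140)&(V>60)
for zt in(.036,.04):
    b=comp(bl&(P[...,2]>zt),u,v);print("bar",b.sum(),rect(c,b,.0445),np.percentile(P[b][:,2],[10,50,90]))
cv2.imwrite("pics/w11.png",c["image"])
E
```

```text
[0.54263023 0.18309712 0.14659181] (np.float64(85.45469932288914), array([-0.001, -0.   , -1.   ])) 0.0553740441681913
329.36275961553264 236.4861687693868
bar 2022 [546.5 184.7  59.8  14.1  86. ] [0.04254882 0.04486566 0.04602613]
bar 1993 [546.5 184.4  59.2  14.1  86. ] [0.04272708 0.04487921 0.04603106]
```

View pics/w11.png

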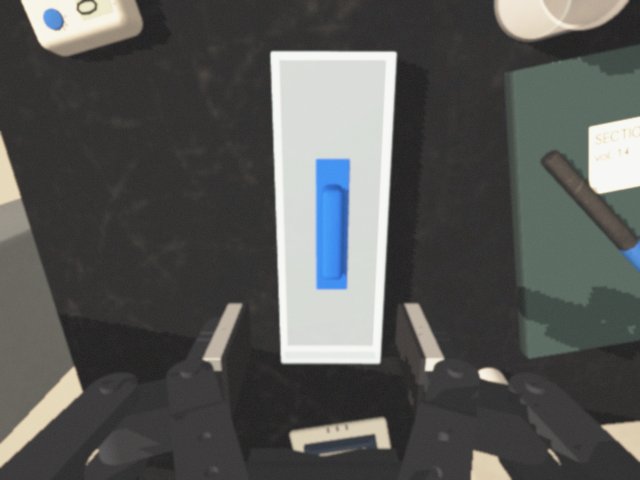

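The bar is at (332,232), between the fingers and 60x14 mm at z 44.9. Descending onto it.

Call:
carry_out(
  moves=[
    {"tx": 0.35,"ty": 0.13,"tz": -2.5,"wx": 0,"wy": 0,"wz": 0.007,"claw": -0.3},
    {"tx": 0,"ty": 0,"tz": -2.5,"wx": 0,"wy": 0,"wz": 0,"claw": -0.3},
    {"tx": 0,"ty": 0,"tz": -2.5,"wx": 0,"wy": 0,"wz": 0,"claw": -0.2},
    {"tx": 0,"ty": 0,"tz": -2,"wx": 0,"wy": 0,"wz": 0,"claw": -0.1},
    {"tx": 0,"ty": 0,"tz": -1.5,"wx": 0,"wy": 0,"wz": 0,"claw": 0},
    {"tx": 0,"ty": 0,"tz": -0.9,"wx": 0,"wy": 0,"wz": 0,"claw": 0.3},
    {"tx": 0,"ty": 0,"tz": 0,"wx": 0,"wy": 0,"wz": 0,"claw": 0.3},
    {"tx": 0,"ty": 0,"tz": 0,"wx": 0,"wy": 0,"wz": 0,"claw": 0.3},
  ],
)

```text
clock: 28.58
tcp_pos: [0.547, 0.1856, 0.0289]
orientation: [0.0, 0.732, 0.682, 0.001]
wrist_force: [-1.8, -0.2, 0.5]
finger_gap: 0.03
grip_force: 0.0
```

Call:
carry_out(
  moves=[
    {"tx": 0,"ty": 0,"tz": -0.1,"wx": 0,"wy": 0,"wz": 0,"claw": 0.5},
    {"tx": 0,"ty": 0,"tz": 0,"wx": 0,"wy": 0,"wz": 0,"claw": 0.9},
    {"tx": 0,"ty": 0,"tz": 0,"wx": 0,"wy": 0,"wz": 0,"claw": 0.9},
    {"tx": 0,"ty": 0,"tz": 0,"wx": 0,"wy": 0,"wz": 0,"claw": 0.9},
    {"tx": 0,"ty": 0,"tz": 0,"wx": 0,"wy": 0,"wz": 0,"claw": 0.9},
  ],
  newtons=60,
)

```text
clock: 29.2
tcp_pos: [0.5471, 0.1857, 0.028]
orientation: [0.0, 0.732, 0.682, 0.001]
wrist_force: [-0.2, 0.6, 6.6]
finger_gap: 0.0125
grip_force: 60.5
```

Call:
carry_out(
  moves=[
    {"tx": 0,"ty": 0,"tz": 0.5,"wx": 0,"wy": 0,"wz": 0,"claw": 0.9},
    {"tx": 0,"ty": 0,"tz": 1,"wx": 0,"wy": 0,"wz": 0,"claw": 0.9},
    {"tx": 0,"ty": 0,"tz": 2,"wx": 0,"wy": 0,"wz": 0,"claw": 0.9},
    {"tx": 0,"ty": 0,"tz": 2,"wx": 0,"wy": 0,"wz": 0,"claw": 0.9},
    {"tx": 0,"ty": 0,"tz": 1,"wx": 0,"wy": 0,"wz": 0,"claw": 0.9},
    {"tx": 0,"ty": 0,"tz": 0,"wx": 0,"wy": 0,"wz": 0,"claw": 0.9},
  ],
)

```text
clock: 29.95
tcp_pos: [0.5469, 0.1856, 0.0929]
orientation: [0.0, 0.732, 0.682, 0.001]
wrist_force: [-0.2, 0.3, -1.0]
finger_gap: 0.0124
grip_force: 59.6
```

```bash
cat > lid.py <<'E'
from h import *
s=env.get_state();c=cam("wrist");np.savez("wl.npz",**c);T=T_wt(s);print(s["tcp_pos"],yaw(s),s["finger_gap"],s["wrist_force"])
P=cloud(c);h=cv2.cvtColor(c["image"],cv2.COLOR_BGR2HSV).astype(int)
L=(P-T[:3,3])@T[:3,:3] # tool coords
m=(abs(L[...,0]-.055)<.045)&(abs(L[...,1])<.03)&(abs(L[...,2])<.03)&(h[...,1]<100)&(h[...,2]>60)&(c["z_map"]>0)
q=L[m];A=np.c_[q[:,:2],np.ones(len(q))];k=np.linalg.lstsq(A,q[:,2],rcond=None)[0];print("lid top in tool: slope",k[:2].round(4),"depth",k[2].round(4),len(q))
E
python3 lid.py; python3 - <<'E'
import cv2,numpy as np
c=np.load("wl.npz");cv2.imwrite("pics/wl1.png",c["image"])
E
```

```text
[0.54690649 0.1856349  0.09293829] (np.float64(85.93277390255274), array([ 0.001,  0.   , -1.   ])) 0.012443816197230928 [-0.15175841  0.30399393 -0.97741569]
lid top in tool: slope [0.0628 0.0083] depth 0.002 37480
```

View pics/wl1.png

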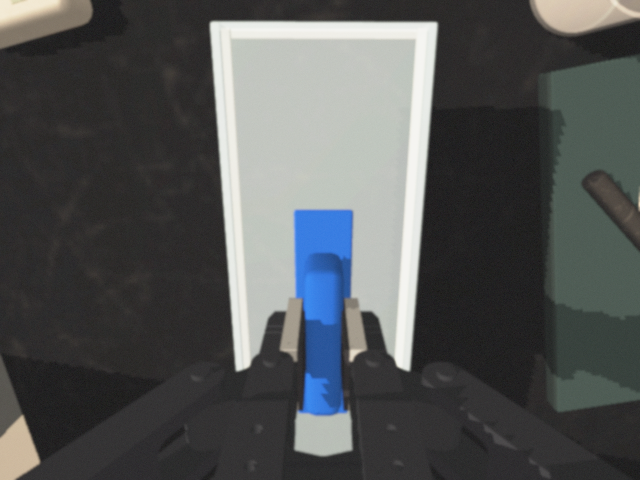

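The lid is off the bench in the grip, its far corners at (212,22) and (437,22). I'll check its level using the bar and the side view.

```bash
python3 - <<'E'
from h import *
c=load("wl.npz");s=env.get_state();T=T_wt(s);P=cloud(c);h=cv2.cvtColor(c["image"],cv2.COLOR_BGR2HSV).astype(int)
L=(P-T[:3,3])@T[:3,:3]
for v in(40,80,120,160,200,230,260,300,340,380,405):print(v,np.median(L[v-1:v+2,318:328].reshape(-1,3),0).round(4),np.median(L[v-1:v+2,260:280].reshape(-1,3),0).round(4))
d=cam("side");cv2.imwrite("pics/sd1.png",cv2.resize(d["image"][130:300,180:420],(800,567),interpolation=cv2.INTER_CUBIC))
E
```

```text
40 [ 0.1011 -0.001   0.0059] [ 0.1012 -0.0185  0.006 ]
80 [ 0.0888 -0.0011  0.0059] [ 0.0888 -0.0191  0.006 ]
120 [ 0.0757 -0.0011  0.0057] [ 0.0757 -0.0196  0.0058]
160 [ 0.0618 -0.0011  0.006 ] [ 0.0618 -0.0202  0.006 ]
200 [ 0.0471 -0.0009  0.0056] [ 0.0471 -0.0208  0.0059]
230 [ 0.0361 -0.0011  0.0037] [ 0.0355 -0.0213  0.0058]
260 [ 0.0277 -0.0011 -0.0058] [ 0.0232 -0.0217  0.0058]
300 [ 0.018  -0.0011 -0.018 ] [ 0.0059 -0.0225  0.006 ]
340 [ 0.0025 -0.0011 -0.0181] [ 0.0083 -0.0182 -0.0271]
380 [-0.0142 -0.0011 -0.0179] [ 0.0134 -0.0148 -0.0541]
405 [-0.025  -0.0011 -0.0182] [ 0.0183 -0.0127 -0.0691]
```

View pics/sd1.png

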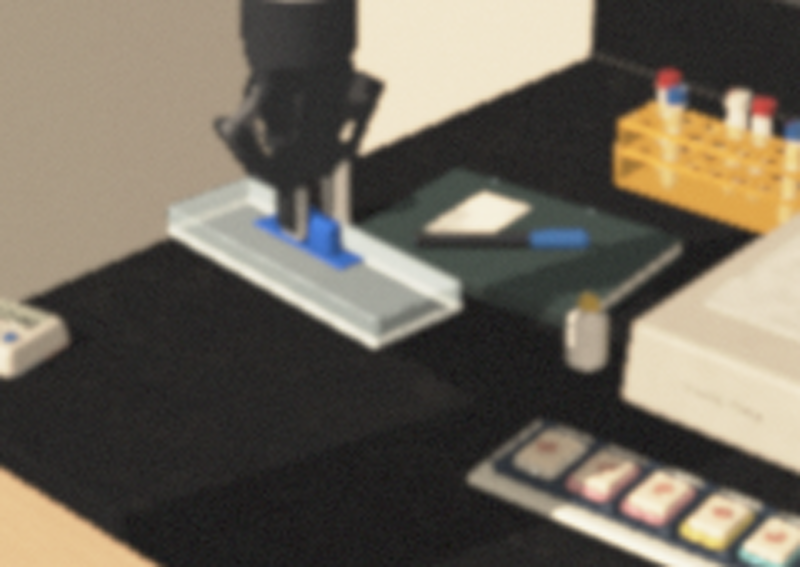

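The lid hangs level (depth constant to 0.3 mm) and is clear of the bench. Carrying it over the tray.

Call:
carry_out(
  moves=[
    {"tx": 0.04,"ty": -3.7,"tz": 0,"wx": 0,"wy": 0,"wz": 0.022,"claw": 0.9},
    {"tx": 0.04,"ty": -3.7,"tz": 0,"wx": 0,"wy": 0,"wz": 0.022,"claw": 0.9},
    {"tx": 0.04,"ty": -3.7,"tz": 0,"wx": 0,"wy": 0,"wz": 0.022,"claw": 0.9},
    {"tx": 0.04,"ty": -3.7,"tz": 0,"wx": 0,"wy": 0,"wz": 0.022,"claw": 0.9},
    {"tx": 0.04,"ty": -3.7,"tz": 0,"wx": 0,"wy": 0,"wz": 0.022,"claw": 0.9},
    {"tx": 0.04,"ty": -3.7,"tz": 0,"wx": 0,"wy": 0,"wz": 0.022,"claw": 0.9},
    {"tx": 0.04,"ty": -3.7,"tz": 0,"wx": 0,"wy": 0,"wz": 0.022,"claw": 0.9},
    {"tx": 0.04,"ty": -3.7,"tz": 0,"wx": 0,"wy": 0,"wz": 0.022,"claw": 0.9},
  ],
)

```text
clock: 31.05
tcp_pos: [0.5488, -0.1115, 0.0911]
orientation: [-0.001, 0.669, 0.743, -0.0]
wrist_force: [1.6, -0.0, -0.8]
finger_gap: 0.0126
grip_force: 59.6
```

Call:
carry_out(
  moves=[
    {"tx": 0,"ty": -0.2,"tz": -1,"wx": 0,"wy": 0,"wz": 0,"claw": 0.9},
    {"tx": 0,"ty": 0,"tz": -1,"wx": 0,"wy": 0,"wz": 0,"claw": 0.9},
    {"tx": 0,"ty": 0,"tz": 0,"wx": 0,"wy": 0,"wz": 0,"claw": 0.9},
    {"tx": 0,"ty": 0,"tz": 0,"wx": 0,"wy": 0,"wz": 0,"claw": 0.9},
  ],
)

```text
clock: 31.55
tcp_pos: [0.5495, -0.1114, 0.072]
orientation: [-0.0, 0.668, 0.744, -0.0]
wrist_force: [-0.3, 0.7, -1.0]
finger_gap: 0.0124
grip_force: 59.6
```

```bash
python3 lid.py; python3 - <<'E'
import cv2,numpy as np
c=np.load("wl.npz");cv2.imwrite("pics/wl2.png",c["image"])
E
```

```text
[ 0.54947063 -0.1114253   0.07200454] (np.float64(96.09936768154566), array([-0.001,  0.   , -1.   ])) 0.012405269152503309 [-0.26453359  0.70964596 -0.98103803]
lid top in tool: slope [0.0628 0.0073] depth 0.002 37510
```

View pics/wl2.png

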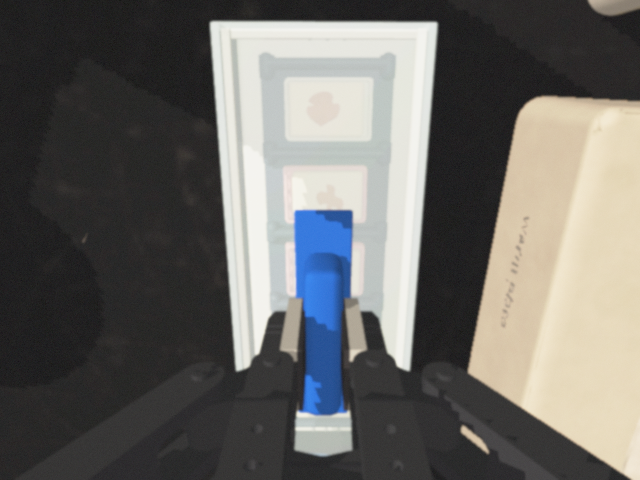

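Through the lid the tray's core end posts appear at about (266,62) and (389,62), and the lid's far corners at (212,22) and (437,22).

```bash
python3 - <<'E'
from h import *
c=load("wl.npz");ax=np.array([.9945,.1045]);ay=np.array([-.1045,.9945]);t=np.array([.549,-.1134])
for n,u,v,z in(("lidL",212,22,.0661),("lidR",437,22,.0661),("lidL(nearside)",236,365,.0661),("lidR near",411,365,.0661),("postL",260,58,.016),("postR",395,58,.016),("whiteL",284,78,.019),("whiteR",372,78,.019),("ribL",262,152,.016),("ribR",390,152,.016),("rib2L",266,231,.016),("rib2R",386,231,.016),("bar far",323,256,.0895)):
    d=ray(c,u,v,z)[:2]-t;print(n,np.round([d@ax*1000,d@ay*1000],1))
g=cv2.cvtColor(c["image"],cv2.COLOR_BGR2GRAY).astype(int);print(g[100,200:300].tolist());print(g[100,380:450].tolist())
E
```

```text
lidL [-36.7 108.3]
lidR [ 36.3 108.4]
lidL(nearside) [-37.4 -22.4]
lidR near [ 36.8 -22.2]
postL [-28.7 102. ]
postR [ 31.3 102.1]
whiteL [-18.   93.6]
whiteR [21.  93.6]
ribL [-29.7  60.8]
ribR [31.2 60.9]
rib2L [-29.5  21.4]
rib2R [31.2 21.5]
bar far [-0.5 36. ]
[32, 28, 32, 34, 29, 35, 32, 33, 32, 29, 32, 32, 31, 37, 79, 137, 191, 223, 229, 231, 231, 232, 228, 221, 215, 218, 228, 233, 235, 236, 235, 235, 230, 219, 200, 192, 186, 187, 189, 195, 213, 224, 227, 230, 230, 231, 230, 231, 231, 231, 232, 232, 230, 231, 230, 231, 230, 231, 231, 230, 227, 216, 205, 198, 198, 196, 195, 198, 195, 198, 197, 198, 199, 196, 197, 197, 197, 196, 197, 198, 198, 197, 199, 204, 217, 225, 228, 226, 225, 225, 228, 229, 231, 231, 230, 230, 230, 231, 230, 230]
[196, 195, 197, 196, 197, 197, 195, 197, 198, 198, 196, 200, 212, 221, 228, 230, 230, 231, 231, 230, 231, 230, 230, 230, 230, 230, 230, 230, 231, 230, 230, 231, 236, 239, 241, 242, 242, 242, 243, 242, 241, 236, 230, 227, 229, 230, 231, 230, 230, 223, 197, 147, 87, 48, 34, 35, 34, 31, 28, 33, 35, 35, 29, 33, 36, 30, 31, 35, 30, 33]
```

Call:
carry_out(
  moves=[
    {"tx": 0.06,"ty": 0,"tz": -0.8,"wx": 0,"wy": 0,"wz": 0,"claw": 0.9},
    {"tx": 0,"ty": 0,"tz": -0.8,"wx": 0,"wy": 0,"wz": 0,"claw": 0.9},
    {"tx": 0,"ty": 0,"tz": -0.3,"wx": 0,"wy": 0,"wz": 0,"claw": 0.9},
    {"tx": 0,"ty": 0,"tz": 0,"wx": 0,"wy": 0,"wz": 0,"claw": 0.9},
  ],
)

```text
clock: 32.1
tcp_pos: [0.5499, -0.1124, 0.0527]
orientation: [-0.0, 0.669, 0.743, -0.0]
wrist_force: [0.5, 0.1, -1.7]
finger_gap: 0.0126
grip_force: 59.6
```

Call:
carry_out(
  moves=[
    {"tx": 0,"ty": 0,"tz": -0.6,"wx": 0,"wy": 0,"wz": 0,"claw": 0.9},
    {"tx": 0,"ty": 0,"tz": -0.5,"wx": 0,"wy": 0,"wz": 0,"claw": 0.9},
    {"tx": 0,"ty": 0,"tz": -0.3,"wx": 0,"wy": 0,"wz": 0,"claw": 0.9},
    {"tx": 0,"ty": 0,"tz": 0,"wx": 0,"wy": 0,"wz": 0,"claw": 0.9},
  ],
)

```text
clock: 32.6
tcp_pos: [0.5499, -0.1124, 0.0388]
orientation: [-0.0, 0.669, 0.743, -0.0]
wrist_force: [-0.5, -0.1, -1.2]
finger_gap: 0.0125
grip_force: 59.6
```

Call:
carry_out(
  moves=[
    {"tx": 0,"ty": 0,"tz": -0.2,"wx": 0,"wy": 0,"wz": 0,"claw": 0.9},
    {"tx": 0,"ty": 0,"tz": -0.1,"wx": 0,"wy": 0,"wz": 0,"claw": 0.9},
    {"tx": 0,"ty": 0,"tz": 0,"wx": 0,"wy": 0,"wz": 0,"claw": 0.9},
  ],
)

```text
clock: 32.98
tcp_pos: [0.5502, -0.1124, 0.0362]
orientation: [-0.0, 0.669, 0.743, 0.0]
wrist_force: [0.5, 0.2, -1.4]
finger_gap: 0.0124
grip_force: 59.6
```

Call:
carry_out(
  moves=[
    {"tx": 0.05,"ty": 0,"tz": -0.1,"wx": 0,"wy": 0,"wz": 0,"claw": 0.9},
    {"tx": 0,"ty": 0,"tz": -0.1,"wx": 0,"wy": 0,"wz": 0,"claw": 0.9},
    {"tx": 0,"ty": 0,"tz": 0,"wx": 0,"wy": 0,"wz": 0,"claw": 0.9},
  ],
)

```text
clock: 33.35
tcp_pos: [0.5507, -0.1124, 0.0341]
orientation: [-0.0, 0.669, 0.743, 0.0]
wrist_force: [-0.9, 0.1, -1.2]
finger_gap: 0.0123
grip_force: 59.7
```

Call:
carry_out(
  moves=[
    {"tx": 0,"ty": 0,"tz": -0.1,"wx": 0,"wy": 0,"wz": 0,"claw": 0.9},
    {"tx": 0,"ty": 0,"tz": 0,"wx": 0,"wy": 0,"wz": 0,"claw": 0.9},
  ],
)

```text
clock: 33.6
tcp_pos: [0.5507, -0.1125, 0.034]
orientation: [0.0, 0.669, 0.743, 0.0]
wrist_force: [-2.5, 0.6, 4.5]
finger_gap: 0.012
grip_force: 60.5
```

Contact came at the predicted height (TCP z 34 mm). Releasing and backing off.

Call:
carry_out(
  moves=[
    {"tx": 0,"ty": 0,"tz": 0,"wx": 0,"wy": 0,"wz": 0,"claw": 0.4},
    {"tx": 0,"ty": 0,"tz": 0,"wx": 0,"wy": 0,"wz": 0,"claw": 0.2},
    {"tx": 0,"ty": 0,"tz": 1,"wx": 0,"wy": 0,"wz": 0,"claw": 0},
    {"tx": 0,"ty": 0,"tz": 3,"wx": 0,"wy": 0,"wz": 0,"claw": 0},
    {"tx": 0,"ty": 0,"tz": 4,"wx": 0,"wy": 0,"wz": 0,"claw": -0.2},
    {"tx": 0,"ty": 0,"tz": 5,"wx": 0,"wy": 0,"wz": 0,"claw": -0.2},
    {"tx": 0,"ty": 0,"tz": 5,"wx": 0,"wy": 0,"wz": 0,"claw": -0.2},
  ],
)

```text
clock: 34.48
tcp_pos: [0.5506, -0.1124, 0.2154]
orientation: [0.0, 0.669, 0.743, 0.0]
wrist_force: [0.6, -0.4, -1.0]
finger_gap: 0.0512
grip_force: 0.0
```

Call:
carry_out(
  moves=[
    {"tx": 0,"ty": -1,"tz": 1,"wx": 0,"wy": 0,"wz": 0,"claw": -0.2},
    {"tx": 0,"ty": -1,"tz": 0,"wx": 0,"wy": 0,"wz": 0,"claw": -0.2},
    {"tx": 0,"ty": 0,"tz": 0,"wx": 0,"wy": 0,"wz": 0,"claw": -0.2},
    {"tx": 0,"ty": 0,"tz": 0,"wx": 0,"wy": 0,"wz": 0,"claw": -0.2},
  ],
)

```text
clock: 34.98
tcp_pos: [0.5498, -0.1323, 0.2215]
orientation: [-0.002, 0.669, 0.743, -0.0]
wrist_force: [0.3, 0.2, -0.0]
finger_gap: 0.0514
grip_force: 0.0
```

```bash
python3 - <<'E'
from h import *
c=cam("wrist");np.savez("wz.npz",**c);P=cloud(c);cv2.imwrite("pics/wz.png",c["image"]);print(env.get_state()["tcp_pos"])
ax=np.array([.9945,.1045]);ay=np.array([-.1045,.9945]);t=np.array([.55,-.1139])
for y in(-95,-60,-45,45,70,95):
    r=[]
    for x in(-25,25):
        w=np.r_[t+ax*x/1e3+ay*y/1e3,.0265];p=np.linalg.inv(c["wc"])@np.r_[w,1];u,v=int(c["fx"]*p[0]/p[2]+c["cx"]),int(c["fy"]*p[1]/p[2]+c["cy"])
        r.append(round(float(np.median(P[v-2:v+3,u-2:u+3,2]))*1000,1))
    print(y,r)
h=cv2.cvtColor(c["image"],cv2.COLOR_BGR2HSV).astype(int)
b=(abs(h[...,0]-108)<15)&(h[...,1]>140)&(P[...,2]>.043)&(P[...,2]<.056);p=np.linalg.inv(c["wc"])@np.r_[t,.05,1];b=comp(b,c["fx"]*p[0]/p[2]+c["cx"],c["fy"]*p[1]/p[2]+c["cy"]);print(rect(c,b,.0505),np.median(P[b][:,2]))
E
```

```text
[ 0.54992115 -0.13215599  0.22166806]
-95 [27.5, 27.4]
-60 [27.5, 27.2]
-45 [27.8, 27.6]
45 [27.6, 27.1]
70 [27.0, 27.4]
95 [27.6, 27.3]
[ 549.3 -114.    59.4   13.6  -83.5] 0.050895559108401184
```

View pics/wz.png

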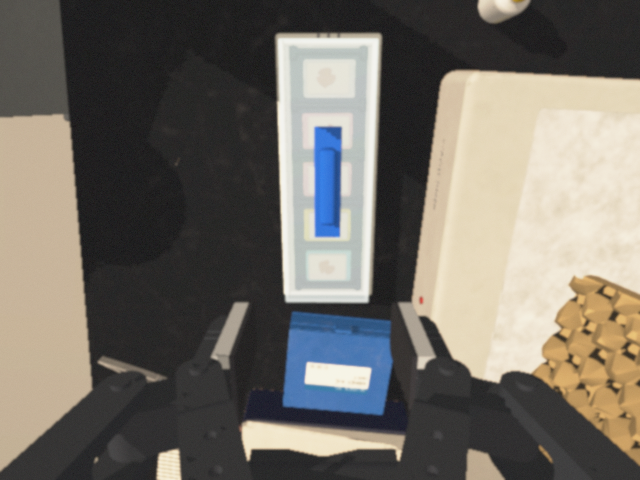

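The lid, at (328,168), sits level and centred: its top is 27.4 mm all round, the bar is at z 50.9, and it is parallel to the tray. Handing in.

```bash
python3 -c "
from workcell import env
print(env.hand_in())"
```

```text
the job is handed in; nothing more can be done
None
```

I handed the job in at about 35 s: both pinks sit next to white and yellow next to blue, all measured flat in their pockets, with the lid level and centred on the tray; the beaker, vial and timer were never approached, and the hand-in call returned no verdict.

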